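# Put the hook spanner and the caliper back in the shock-service tray

### The arm

A 6-joint arm with a two-finger parallel gripper is mounted at the origin on the work surface. World frame = base frame: x ahead of the robot, y to its left, z up, the work surface at z = 0. Lengths are in m, angles in rad, forces in N, time in s.
With the tool pointing down it reaches from about 0.35 to 0.85 m from the base axis. Payload 8.1 kg.
Tool frame: the origin (TCP) lies on the centre line of the jaws, within the pads' length; the fingertips stand 14 mm ahead of it and the grasp point (between the pads) lies 5 mm behind it; z points along the fingers, y is the direction in which the jaws open and shut (so a half turn about z gives the same grasp; the last joint's range is limited). The gripper opens to 93 mm and grips with 3 to 60 N. Pads are 15 mm wide; open, the fingers measure 128 mm over their backs; the gripper's body (75 mm by 188 mm) begins 65 mm behind the grasp point.
Start: joints at [1.043, 0.13, 1.488, -0, 1.523, -0.085], TCP at [0.257, 0.542, 0.233] pointing down, gripper open.
Joint ranges: [-2.96, 2.96], [-0.89, 2.26], [0.02, 2.5], [-1.34, 4.48], [0, 2.73], [-2.66, 2.66]. Speed limits (rad/s): [2.39, 2.39, 2.79, 3.14, 3.14, 3.14].

### API

Orientations are given as a rotation vector (axis times angle).
In Python, from plant import robot gives the robot as it stands.
- The arm moves only by the tool jog_arm, never from a script. Its argument "steps" is a list of rows, each a list of 7 numbers: the closure, from 0 (fully open) to 1 (shut), then the shift along the tool's x, y, z in m, then the turn, a rotation vector about the tool's x, y, z in rad. In form: [[jaw, tx, ty, tz, rx, ry, rz], ...]. A call has 1 to 5 rows; each row is the pose to reach, as a shift and turn from the pose measured when the call began, along the tool's axes at that moment; what a row does not reach only later rows make up. A row lasts 1/8 s, in which the tool goes at most 62.5 mm and 10.7 degrees, less where a joint would pass 70% of its speed; a pose out of reach is approached as far as the arm can. A call with a gripper value outside its range is refused whole. The fingers move at their own pace and stop on an object; "force" is the grip in N (left out, the last holds). Time passes only in rows, so rows that repeat a pose let the fingers close. It gives the time, the measured TCP pose, the force and the opening at its end, in the units of the state.
- robot.read_state(): the state, without advancing time (a new reading comes with each control period).
- robot.read_camera(name): name is "scene" or "top" or "wrist"; returns a dict with "image" (420x560x3 uint8, red, green, blue), "mtx" (3x3 intrinsics, pixels), "extrinsics" (4x4, takes a point from camera to world coordinates); the wrist camera has in their place "tool_from_camera" (4x4, takes a point from camera to tool coordinates, whose origin is the TCP and whose axes are the flange's). Camera axes: x right, y down, z forward; pixel columns grow to the right and rows downward; lengths in m; the calibration is good to about 2 mm. A picture is of the moment at which its call begins: read the wrist's pose just before it. There is no depth.
- robot.close_job(): hands the job in, once; it reports no verdict.
The state is a dict: "t": time; "q": joint angles; "dq": joint speeds; "joint_torque": joint torques, N m; "tool_pos": TCP position; "orientation": TCP orientation; "force": force on the tool from outside, world axes, zero at the start; "wrist_torque": the same for the moment, N m; "opening": finger opening in m.
Only numpy, scipy, OpenCV 4.12 (cv2) and the standard library are available. Lean on these libraries where they do the work, as an engineer would, in place of code of your own. Each camera call takes 0.05 s, during which the arm holds its last target.

### The job

Put the two loose tools from the rubber mat back into their own cut-outs in the tool tray: lay the caliper in gently, display up and flat on its pocket floor, without dropping it, and leave the tyre lever and everything else on the bench as it is. The hook spanner goes in nose first: slip its hook under the metal lip, then push the handle's end down past the red spring catch until it clicks over it and the spanner lies flat, fully home. Let go of everything.

Things in the scene. Friction and masses are not known exactly. Their poses are not given: they have to be found in the camera images.
- tray: Charcoal tool tray, green pocket floors, fixed, 290 (x) x 260 (y) x 20 high. Origin: centre of its underside; x along the tools, z up. Pocket floors are 8 above the origin. Pocket axes: spanner y = 60, caliper y = -35, tyre lever y = -108; 1 to 3 play round each tool. Finger scoops as deep as the pockets, 46 (x) by 88 (y), are centred on the homes of the two tools' grip points.
- lip_edge (a point): Middle of the lower free edge of the aluminium lip at the nose end of the spanner pocket; axes as the tray's; (78.5, 88.5, 19) in its frame. The lip covers the pocket's last 9 before the end wall (x = 87.5), y = 64 to 113, 5 thick, so the hook cannot go straight down: it enters nose low (12 to 20 degrees) from about 12 short and slides forward until it meets the end wall.
- spanner_home (a point): Where the spanner's grip point lies when the spanner is home; axes as the tray's. In the tray's frame: (-10, +60, 14.5).
- caliper_home (a point): Where the caliper's grip point lies when the caliper is home; axes as the tray's. In the tray's frame: (+31, -35, 15).
- catch (a joint): Red sprung catch at the tail (-x) end of the spanner pocket: 0 at rest, up to 0.009 m as it is pushed back (-x). Its nose overhangs the tail wall (x = -96) by 5, has a slope on top, 33 to 23.6 above the tray's origin, and a flat underside at 21.6; the seated handle's top is at 21. Pushing the handle's end past it takes about 9 N there; it then springs back to 0 over the handle.
- catch_tip (a point): Tip of the red catch's nose; axes as the tray's.
- spanner_grip (a point): Grip point of the hook spanner (0.2 kg): on the axis of its red handle, half-way up, near the centre of mass. x along the handle to the hook, z up. Handle 115 long (85 behind to 30 ahead of this point), 22 wide, 13 thick, underside 6.5 below; then a flat steel shank and hook, 6 thick at mid-height, curling to +y. In the tray its x agrees with the tray's x.
- spanner_nose (a point): Foremost point of the spanner's hook, mid-thickness (3 of steel above and below): 96.5 ahead (x) and 31.5 aside (+y) of the grip point. This edge goes under the lip.
- spanner_tail (a point): Middle of the end face of the handle, 85 behind the grip point. This end goes under the red catch.
- caliper_grip (a point): Grip point of the shut digital caliper (0.16 kg): centre of its dark slider with the display, 71 (x) by 27 wide by 14 thick. x along the beam to the jaws, z up out of the display. Beam 16 wide, from 146 behind to 84 ahead of this point; jaws at the +x end reach 48 to -y, 26 to +y. In the tray its x agrees with the tray's x.
- mat: Blue-grey rubber bench mat, fixed, 300 (x) x 260 (y) x 3 thick; origin: centre of its underside. The two loose tools start on it.
- lever: Tyre lever, 196 x 18 x 8, already in its tray pocket; origin: centre of its underside. Stays where it is.
- shock_yellow: Shock absorber with yellow spring, 270 long, 54 thick, lying in a low wooden cradle; origin at its centre. Bystander.
- shock_black: Shock absorber with black spring, 270 long, 54 thick, lying in a low wooden cradle; origin at its centre. Bystander.
- brake_disc: Brake disc, 170 across, 4 thick, lying flat; origin: centre of its underside. Bystander.
- grease_jar: White jar, 68 across, 60 high; origin: centre of its underside. Bystander.
- threadlock: Small green bottle, 32 across, 75 high; origin: centre of its underside. Bystander.
- preload_ring: Aluminium ring, 64 across, 10 high; origin: centre of its underside. Bystander.
There are look-alikes about, which are no part of the job. Leave any blue or purple look-alike of the part that bears caliper_grip alone.

How it is judged:
By the outcome, as a careful person would: the job done as asked, in the order asked, and still so for the second after the job is handed in, with the robot touching nothing.
It also fails if it takes over 62 s, if anything falls off the work surface, if the arm or the gripper's body presses on something with over 40 N, if the wrist force passes 120 N, or if a joint passes its speed limit or range.

## Working session

There is one attempt and no reset: what is moved stays moved. The work goes in short steps, Python scripts to look and compute and a tool call to move; the robot and the scene stay as the last step left them, time stands still between calls to the robot, and variables do not carry over. Pictures are saved under pics/ and viewed, and the job is handed in when it is done.

Besides the shell and the picture viewer there is one more tool, called after "Emit:" as name([rows], argument=value, ...), one row to a line, values as JSON. jog_arm: Moves the arm, as the interface text tells. Its arguments: {"type":"object","properties":{"steps":{"type":"array"},"force":{"type":"number"}},"required":["steps"]}

```bash
ls; mkdir -p pics; python3 - <<'E'
from plant import robot
import cv2
s=robot.read_state(); print(s)
for n in ["scene","top","wrist"]:
    c=robot.read_camera(n); cv2.imwrite(f"pics/{n}0.png",c["image"][:,:,::-1])
    print(n,c["mtx"].tolist(),c.get("extrinsics",c.get("tool_from_camera")).tolist())
E
```

```text
pics
{'t': 0.0, 'q': array([ 1.04261847e+00,  1.31167764e-01,  1.48926626e+00,  6.14675200e-06,
        1.52297297e+00, -8.53739595e-02]), 'dq': array([-1.09629702e-04,  1.13757237e-03,  1.89613244e-03,  1.10177916e-03,
       -1.73272270e-03, -2.17119271e-05]), 'joint_torque': array([ 1.70743493e-03, -5.59851301e+01, -4.91766071e+01,  7.67996768e-02,
        3.53403669e-02, -1.41505434e-04]), 'tool_pos': array([0.2567796 , 0.54168876, 0.23159062]), 'orientation': array([-6.89764703e-01, -3.06436659e+00,  2.71351128e-03]), 'force': array([ 0.263861  , -0.34488608, -0.04866741]), 'wrist_torque': array([-0.04244043, -0.05334291,  0.03944313]), 'opening': 0.09321688983668128}
scene [[423.09181650440775, 0.0, 279.6701412521685], [0.0, 423.09181650440775, 206.82017485026728], [0.0, 0.0, 1.0]] [[0.40500937983412677, 0.5975274566552462, -0.6920464874482702, 1.306945873000261], [0.9141579426411588, -0.250721610947094, 0.3185183349670434, -0.32896106916212275], [0.016812440407613028, -0.761642706488552, -0.6477790746082599, 0.7935435125421619], [0.0, 0.0, 0.0, 1.0]]
top [[508.340689138367, 0.0, 281.33098027491366], [0.0, 508.340689138367, 211.43408573421647], [0.0, 0.0, 1.0]] [[-0.018685768872023615, -0.9960522910065771, 0.08677946544091183, 0.371278918805754], [-0.9998235781280058, 0.018781174684976847, 0.0002830137169160621, 0.020183425095839654], [-0.001911716760635202, -0.0867588673162662, -0.9962275062861023, 1.820634811559156], [0.0, 0.0, 0.0, 1.0]]
wrist [[310.38356955633134, 0.0, 281.2200784860551], [0.0, 310.38356955633134, 207.25794264063046], [0.0, 0.0, 1.0]] [[-0.0003184155810728637, -0.9605749392045346, -0.27802101500375975, 0.0769704971466642], [0.999999804000062, -0.00015598535547454317, -0.0006063566644748821, 0.0005794233488670697], [0.0005390838092594085, -0.2780211535850679, 0.9605748006000743, -0.15290069266382167], [0.0, 0.0, 0.0, 1.0]]
```

View pics/scene0.png

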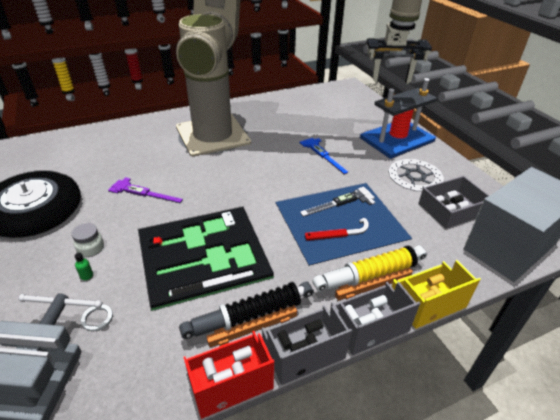

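View pics/top0.png

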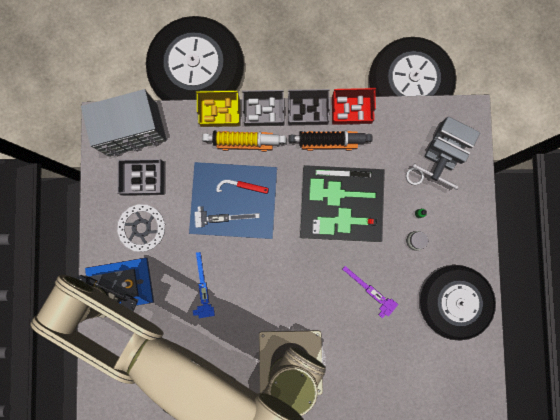

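View pics/wrist0.png

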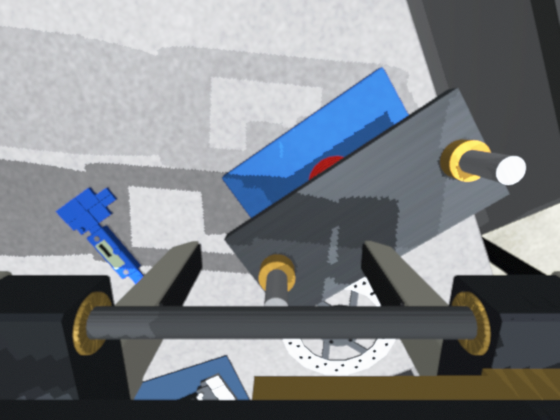

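```bash
cat > h.py <<'E'
import numpy as np, cv2
from scipy.spatial.transform import Rotation as R
def tool(s):
    T=np.eye(4);T[:3,:3]=R.from_rotvec(s["orientation"]).as_matrix();T[:3,3]=s["tool_pos"];return T
def grab(robot,n):
    s=robot.read_state(); c=robot.read_camera(n)
    E=c["extrinsics"] if n!="wrist" else tool(s)@c["tool_from_camera"]
    np.savez(f"/tmp/{n}.npz",K=c["mtx"],E=E,img=c["image"])
    return dict(K=c["mtx"],E=E,img=c["image"]),s
def load(n):
    d=np.load(f"/tmp/{n}.npz");return {k:d[k] for k in d}
def pix2w(c,p,z):
    p=np.atleast_2d(p).astype(float)
    d=np.c_[p,np.ones(len(p))]@np.linalg.inv(c["K"]).T@c["E"][:3,:3].T
    o=c["E"][:3,3]; return o+d*((z-o[2])/d[:,2])[:,None]
def w2pix(c,X):
    X=np.atleast_2d(X); P=(X-c["E"][:3,3])@c["E"][:3,:3]; q=P@c["K"].T; return q[:,:2]/q[:,2:]
def crop(c,x0,y0,x1,y1,f,name,marks=()):
    im=c["img"][y0:y1,x0:x1,::-1]; im=cv2.resize(im,None,fx=f,fy=f,interpolation=cv2.INTER_CUBIC)
    for m in marks: cv2.drawMarker(im,(int((m[0]-x0+.5)*f),int((m[1]-y0+.5)*f)),(255,0,255),cv2.MARKER_CROSS,10,1)
    cv2.imwrite(f"pics/{name}.png",im)
E
python3 - <<'E'
from plant import robot
from h import *
c,s=grab(robot,"top")
crop(c,185,155,390,245,3.9,"topcrop")
print(pix2w(c,[[194,163],[277,164],[190,235],[273,239]],0.003).round(3))
print(pix2w(c,[[303,166],[384,169],[300,240],[382,241]],0.02).round(3))
print(tool(s).round(3))
E
```

```text
[[0.712 0.334 0.003]
 [0.702 0.033 0.003]
 [0.451 0.349 0.003]
 [0.431 0.052 0.003]]
[[ 0.69  -0.06   0.02 ]
 [ 0.674 -0.35   0.02 ]
 [ 0.425 -0.043  0.02 ]
 [ 0.416 -0.333  0.02 ]]
[[-0.904  0.428 -0.001  0.257]
 [ 0.428  0.904 -0.001  0.542]
 [ 0.    -0.001 -1.     0.232]
 [ 0.     0.     0.     1.   ]]
```

View pics/topcrop.png

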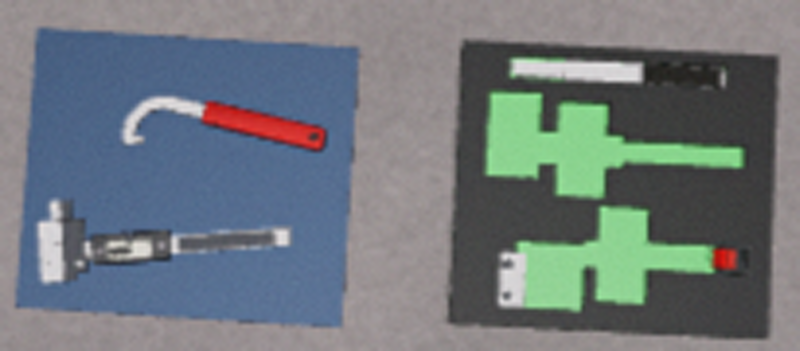

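Emit:
jog_arm([
  [0, 0, 0, -0.06, 0, 0, 0],
  [0, -0.05, -0.03, -0.07, 0, 0, 0.18],
  [0, -0.1, -0.06, -0.07, 0, 0, 0.36],
  [0, -0.15, -0.09, -0.07, 0, 0, 0.54],
  [0, -0.2, -0.12, -0.07, 0, 0, 0.72],
])

```text
t: 0.82
tool_pos: [0.3869, 0.3462, 0.302]
orientation: [1.733, 2.62, -0.002]
force: [0.2, 0.2, 0.2]
opening: 0.0928
```

```bash
cat >> h.py <<'E'
def delta(s,pos,xang,pitch=0.0):
    """shift/turn in tool axes to reach pos, tool x heading xang (deg) , pitch deg nose-low"""
    T=tool(s); a=np.radians(xang); x=np.array([np.cos(a),np.sin(a),0]); z=np.array([0,0,-1.]); y=np.cross(z,x)
    Rm=np.c_[x,y,z]@R.from_euler('y',-np.radians(pitch)).as_matrix()
    d=T[:3,:3].T@(np.array(pos)-T[:3,3]); r=R.from_matrix(T[:3,:3].T@Rm).as_rotvec()
    return d.round(4),r.round(4)
E
python3 - <<'E'
from plant import robot
from h import *
s=robot.read_state();print(s["t"],s["tool_pos"],s["force"],delta(s,[0.57,0.09,0.26],90))
# pitch sign check
print((np.array([[0,1,0],[1,0,0],[0,0,-1.]])@R.from_euler('y',-np.radians(10)).as_matrix())[:,0])
E
```

```text
0.825 [0.38687049 0.34620156 0.30204016] [0.16679874 0.18730222 0.23519443] (array([-0.3074,  0.0682,  0.0422]), array([-0.0006,  0.0008,  0.4024]))
[ 0.          0.98480775 -0.17364818]
```

Emit:
jog_arm([
  [0, -0.06, 0.014, 0.01, 0, 0, 0.18],
  [0, -0.12, 0.028, 0.02, 0, 0, 0.36],
  [0, -0.18, 0.042, 0.03, 0, 0, 0.402],
  [0, -0.24, 0.055, 0.042, 0, 0, 0.402],
  [0, -0.3, 0.068, 0.042, 0, 0, 0.402],
])

```text
t: 1.45
tool_pos: [0.5669, 0.0952, 0.2588]
orientation: [-2.22, -2.221, 0.004]
force: [-0.2, 0.4, 0.0]
opening: 0.0926
```

```bash
python3 - <<'E'
from plant import robot
from h import *
c,s=grab(robot,"wrist"); print(s["t"],s["tool_pos"],s["dq"].round(2))
cv2.imwrite("pics/w1.png",c["img"][:,:,::-1]); crop(c,130,0,430,300,2,"w1c")
E
```

```text
1.45 [0.5669139  0.09518661 0.25879985] [-0.78  0.53 -0.56  0.    0.01 -0.78]
```

View pics/w1.png

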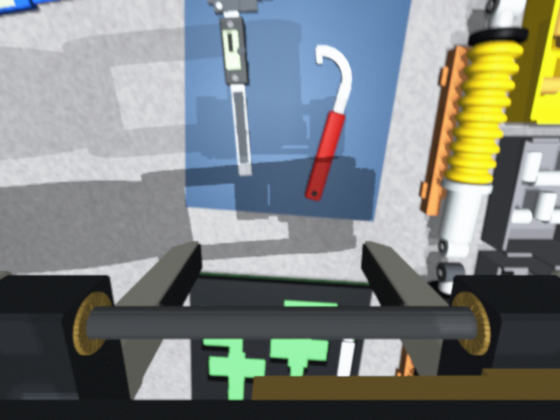

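```bash
python3 - <<'E'
from plant import robot
from h import *
s=robot.read_state()
print(s["tool_pos"],delta(s,[0.54,0.16,0.24],90))
E
```

```text
[0.57019808 0.08854854 0.25878169] (array([ 0.0714, -0.0305,  0.0184]), array([-0.0003,  0.0048, -0.0039]))
```

Emit:
jog_arm([
  [0, 0.04, -0.015, 0.01, 0, 0.004, -0.004],
  [0, 0.071, -0.03, 0.018, 0, 0.004, -0.004],
  [0, 0.071, -0.03, 0.018, 0, 0.004, -0.004],
  [0, 0.071, -0.03, 0.018, 0, 0.004, -0.004],
])

```text
t: 2.0
tool_pos: [0.5406, 0.1594, 0.2406]
orientation: [2.22, 2.222, -0.001]
force: [-0.0, 0.2, -0.8]
opening: 0.0927
```

```bash
python3 - <<'E'
from plant import robot
from h import *
c,s=grab(robot,"wrist"); print(s["t"],s["tool_pos"],s["dq"].round(2))
crop(c,130,0,430,225,2.6,"w2c")
E
```

```text
2.0 [0.5406004  0.15939914 0.24058987] [-0.01 -0.   -0.01 -0.    0.   -0.  ]
```

View pics/w2c.png

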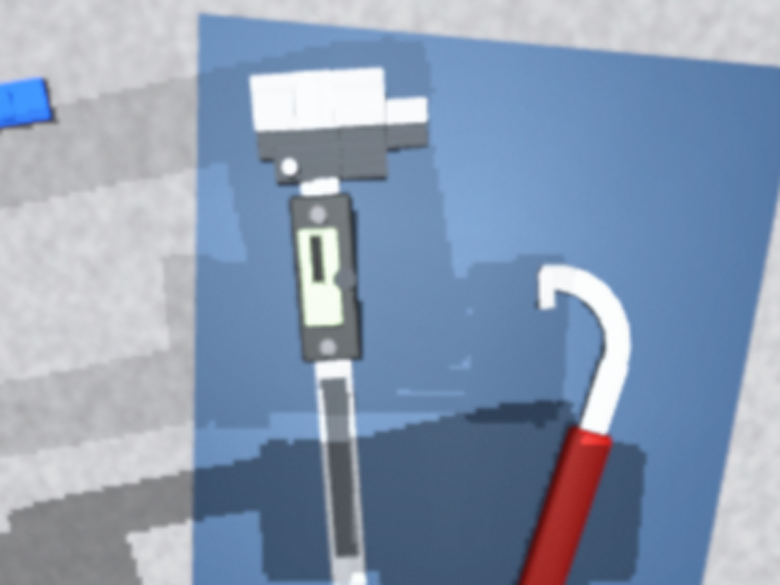

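```bash
python3 - <<'E'
from h import *
c=load("wrist")
f=lambda L:np.array(L)/2.6-0.5+[130,0]
p=pix2w(c,f([[290,197],[348,194],[303,360],[361,357]]),0.017);print(p.round(4))
print(np.linalg.norm(p[0]-p[2]),np.linalg.norm(p[0]-p[1]),p.mean(0))
# screws and beam centreline
q=pix2w(c,f([[318,214],[328,347]]),0.017);print(q.round(4),q.mean(0),np.degrees(np.arctan2(*(q[0]-q[1])[[1,0]])))
b=pix2w(c,f([[337,362+5],[346,555]]),0.012);print(b.round(4),np.degrees(np.arctan2(*(b[0]-b[1])[[1,0]])))
im=c["img"][70:145,235:280,::-1];cv2.imwrite("pics/w2d.png",cv2.resize(im,None,fx=8,fy=8,interpolation=cv2.INTER_CUBIC))
E
```

```text
[[0.496  0.2822 0.017 ]
 [0.521  0.2834 0.017 ]
 [0.4994 0.2133 0.017 ]
 [0.5259 0.2146 0.017 ]]
0.06898760702328736 0.025117818071539517 [0.51058001 0.24838676 0.017     ]
[[0.5079 0.2754 0.017 ]
 [0.511  0.2191 0.017 ]] [0.509419   0.24721438 0.017     ] 93.1260825946269
[[0.5145 0.2098 0.012 ]
 [0.5172 0.1186 0.012 ]] 91.68068430750196
```

View pics/w2d.png

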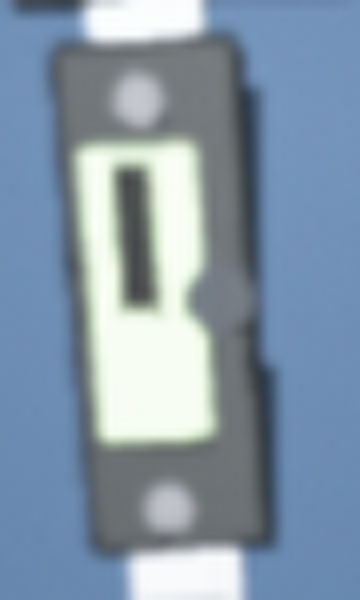

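```bash
python3 - <<'E'
from plant import robot
from h import *
c=load("wrist")
g=lambda L:np.array(L)/8-0.5+[235,70]
p=pix2w(c,g([[55,48],[240,40],[93,550],[268,546]]),0.017);print(p.round(4),p.mean(0))
u=p[0]-p[2]+p[1]-p[3];print(np.degrees(np.arctan2(u[1],u[0])))
t=pix2w(c,np.array([[355,580]])/2.6-.5+[130,0],.012);print("beam end",t)
# silver top view check
d=load("top");print(w2pix(d,np.r_[p.mean(0)[:2],.017]))
# spanner in the previous view not possible; use this view for hook
s=robot.read_state();print(delta(s,[0.5105,0.2485,0.06],93))
E
```

```text
[[0.4963 0.282  0.017 ]
 [0.5223 0.283  0.017 ]
 [0.4995 0.213  0.017 ]
 [0.5255 0.2136 0.017 ]] [0.51091223 0.2478703  0.017     ]
92.61358839074084
beam end [[0.52147857 0.10556405 0.012     ]]
[[217.5969511  217.52498836]]
(array([ 0.0896, -0.0304,  0.1807]), array([ 0.0003,  0.0011, -0.0523]))
```

Emit:
jog_arm([
  [0.4, 0.045, -0.015, 0.06, 0, 0, -0.05],
  [0.4, 0.09, -0.03, 0.11, 0, 0, -0.05],
  [0.4, 0.09, -0.03, 0.165, 0, 0, -0.05],
  [0.4, 0.09, -0.03, 0.18, 0, 0, -0.05],
  [0.4, 0.09, -0.03, 0.18, 0, 0, -0.05],
])

```text
t: 2.68
tool_pos: [0.5095, 0.2478, 0.0585]
orientation: [-2.165, -2.275, 0.007]
force: [-0.2, 0.3, 0.5]
opening: 0.056
```

```bash
python3 - <<'E'
from plant import robot
from h import *
c,s=grab(robot,"wrist"); print(s["t"],s["tool_pos"],s["dq"].round(2),s["opening"])
cv2.imwrite("pics/w3.png",c["img"][:,:,::-1])
print(delta(s,[0.5108,0.248,0.019],92.6))
E
```

```text
2.675 [0.50951338 0.24781605 0.05848394] [-0.01 -0.05 -0.05 -0.    0.02 -0.  ] 0.05598789057442976
(array([0.0002, 0.0014, 0.0395]), array([-0.0039,  0.0027,  0.0042]))
```

View pics/w3.png

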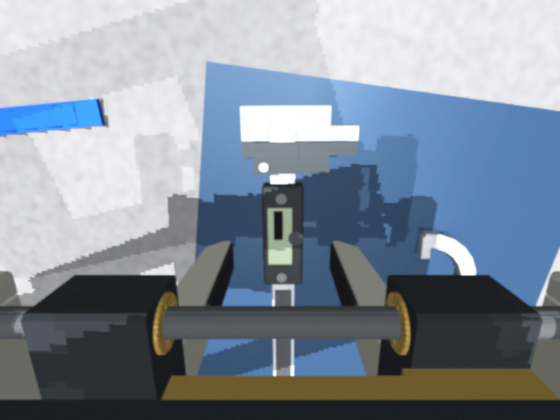

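Emit:
jog_arm([
  [0.4, 0, 0.001, 0.02, 0, 0, 0.004],
  [0.4, 0, 0.001, 0.034, 0, 0, 0.004],
  [0.4, 0, 0.001, 0.0385, 0, 0, 0.004],
  [0.4, 0, 0.001, 0.0385, 0, 0, 0.004],
], force=30)

```text
t: 3.22
tool_pos: [0.5118, 0.2481, 0.0217]
orientation: [2.17, 2.271, -0.004]
force: [-0.1, -0.3, 0.2]
opening: 0.0559
```

Emit:
jog_arm([
  [1, 0, 0, 0, 0, 0, 0],
  [1, 0, 0, 0, 0, 0, 0],
  [1, 0, 0, 0, 0, 0, 0],
  [1, 0, 0, 0, 0, 0, 0],
], force=30)

```text
t: 3.72
tool_pos: [0.5117, 0.2481, 0.022]
orientation: [2.17, 2.271, -0.004]
force: [-1.3, -0.2, 3.2]
opening: 0.0265
```

Emit:
jog_arm([
  [1, 0, 0, -0.01, 0, 0, 0],
  [1, 0, 0, -0.035, 0, 0, 0],
  [1, 0, 0, -0.08, 0, 0, 0],
  [1, -0.02, 0, -0.13, 0, 0, 0],
  [1, -0.06, 0, -0.17, 0, 0, 0],
])

```text
t: 4.35
tool_pos: [0.515, 0.189, 0.195]
orientation: [2.167, 2.273, -0.0]
force: [1.9, 0.1, -1.5]
opening: 0.0265
```

Emit:
jog_arm([
  [1, -0.06, 0, -0.02, 0, 0, 0],
  [1, -0.12, 0, -0.02, 0, 0, 0],
  [1, -0.18, 0, -0.02, 0, 0, 0],
  [1, -0.24, 0, -0.02, 0, 0, 0],
  [1, -0.3, 0, -0.02, 0, 0, 0],
])

```text
t: 4.97
tool_pos: [0.5291, -0.1126, 0.2161]
orientation: [2.166, 2.272, 0.001]
force: [1.5, 0.2, -1.2]
opening: 0.0267
```

```bash
python3 - <<'E'
from plant import robot
from h import *
s=robot.read_state();print(s["t"],s["tool_pos"],s["force"],s["opening"],delta(s,[0.50,-0.28,0.22],88))
E
```

```text
4.975 [ 0.52908589 -0.11259532  0.21612098] [ 1.54141517  0.2018283  -1.18787345] 0.026675667713782304 (array([-0.1658, -0.037 , -0.0037]), array([0.0021, 0.0013, 0.0825]))
```

Emit:
jog_arm([
  [1, -0.06, -0.012, -0.003, 0, 0, 0.04],
  [1, -0.12, -0.025, -0.003, 0, 0, 0.08],
  [1, -0.165, -0.037, -0.003, 0, 0, 0.08],
  [1, -0.165, -0.037, -0.003, 0, 0, 0.08],
  [1, -0.165, -0.037, -0.003, 0, 0, 0.08],
])

```text
t: 5.6
tool_pos: [0.4999, -0.2788, 0.2194]
orientation: [2.256, 2.183, 0.002]
force: [0.1, 0.9, -2.4]
opening: 0.0262
```

```bash
python3 - <<'E'
from plant import robot
from h import *
c,s=grab(robot,"wrist"); print(s["t"],s["tool_pos"],s["dq"].round(2),s["opening"])
cv2.imwrite("pics/w4.png",c["img"][:,:,::-1])
E
```

```text
5.6 [ 0.49991752 -0.27884034  0.21944165] [ 0.03 -0.01  0.01 -0.   -0.   -0.  ] 0.02615636491515989
```

View pics/w4.png

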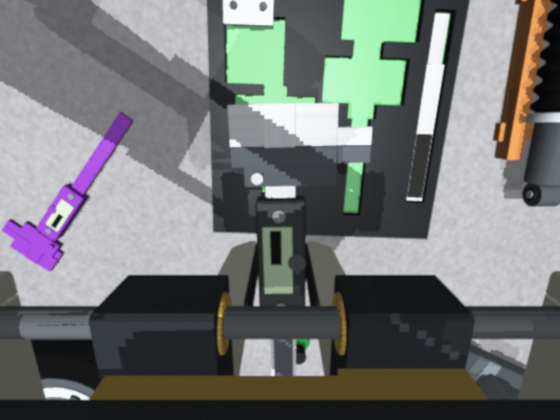

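```bash
python3 - <<'E'
from h import *
c=load("wrist"); crop(c,200,0,340,130,5,"w4a"); crop(c,310,0,480,130,4.6,"w4b"); crop(c,200,140,440,250,3.3,"w4c")
E
```

```text
(no output)
```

View pics/w4a.png

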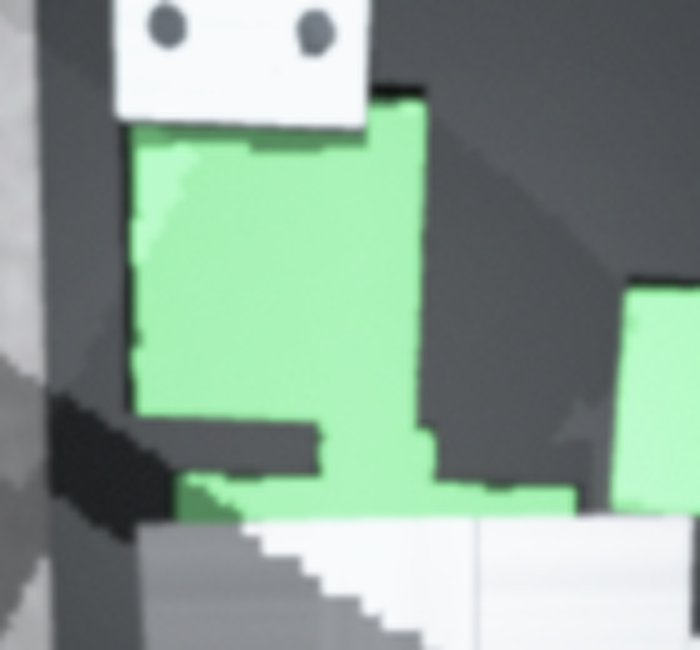

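View pics/w4b.png

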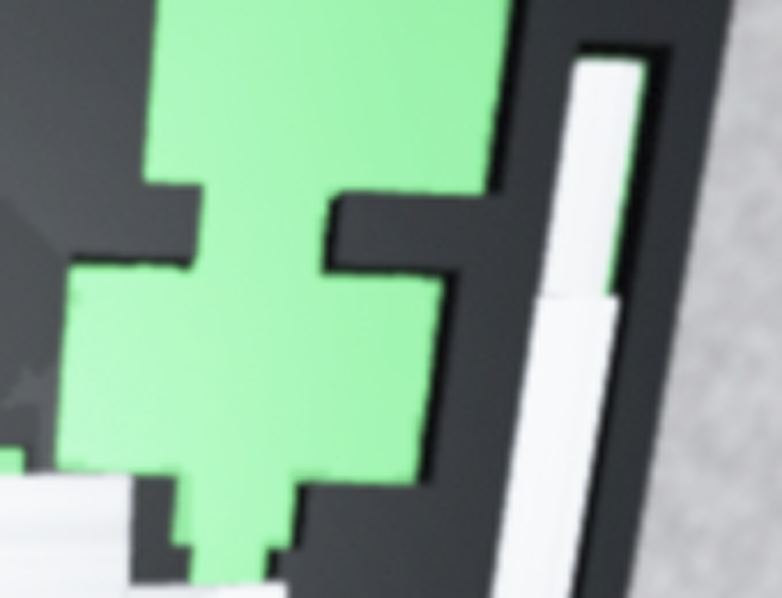

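View pics/w4c.png

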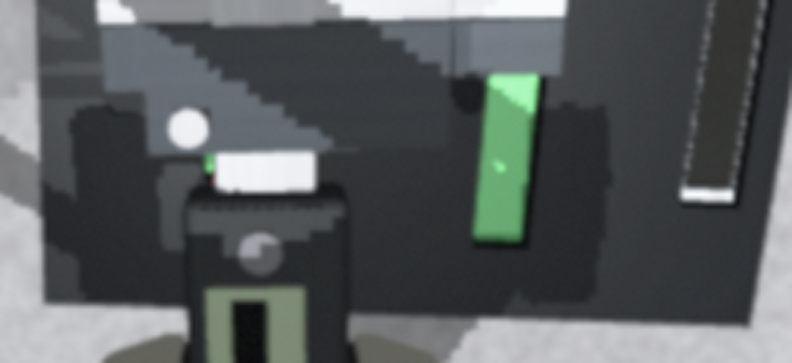

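```bash
cat > fit.py <<'E'
from h import *
from scipy.optimize import least_squares
def fit(c,pts,p0=(0.551,-0.197,87.5)):
    M=np.array([p[0] for p in pts])/1000; P=np.array([p[1] for p in pts])
    def W(v):
        a=np.radians(v[2]*90);r=np.array([[np.cos(a),-np.sin(a)],[np.sin(a),np.cos(a)]])
        return np.c_[M[:,:2]@r.T+v[:2],M[:,2]]
    sol=least_squares(lambda v:(w2pix(c,W(v))-P).ravel(),[p0[0],p0[1],p0[2]/90],loss="soft_l1")
    print(sol.x[:2],sol.x[2]*90); print((w2pix(c,W(sol.x))-P).round(1).tolist()); return sol.x[0],sol.x[1],sol.x[2]*90
E
python3 - <<'E'
from fit import *
c=load("wrist")
A=lambda u,v:(u/5-.5+200,v/5-.5); B=lambda u,v:(u/4.6-.5+310,v/4.6-.5); C=lambda u,v:(u/3.3-.5+200,v/3.3-.5+140)
v=fit(c,[((78.5,113,24),A(118,120)),((78.5,64,24),A(366,130)),((8,9,20),B(55,470)),((54,-79,20),B(458,270)),((54,-79,8),B(443,282)),((8,-79,20),B(430,485)),((-145,130,20),C(45,302)),((-145,-130,20),C(750,324))])
np.save("tray.npy",v)
E
```

```text
[ 0.55613645 -0.19543536] 86.122390890603
[[0.1, -0.2], [-0.3, -0.3], [0.4, 0.2], [0.5, 0.1], [-0.7, -0.5], [0.2, -0.1], [-0.2, 0.7], [-0.0, 0.7]]
```

```bash
python3 - <<'E'
from plant import robot
from h import *
c=load("wrist"); s=robot.read_state(); T=tool(s)
C=lambda u,v:(u/3.3-.5+200,v/3.3-.5+140)
# slider front corners and screw, plane z = tcp-0.0047
P=pix2w(c,[C(186,205),C(350,200),C(260,253)],s["tool_pos"][2]-0.0047)
for p in P: print((T[:3,:3].T@(p-T[:3,3])*1000).round(1))
v=np.load("tray.npy");a=np.radians(v[2]);r=np.array([[np.cos(a),-np.sin(a)],[np.sin(a),np.cos(a)]])
print("home cal",r@[.031,-.035]+v[:2],"span",r@[-.010,.060]+v[:2])
c=load("wrist");crop(c,225,170,335,300,4.5,"w4d")
E
```

```text
[ 34.5 -13.1   4.6]
[35.3 13.   4.7]
[26.5 -1.3  4.7]
home cal [ 0.59315271 -0.16687321] span [ 0.49559755 -0.20135494]
```

View pics/w4d.png

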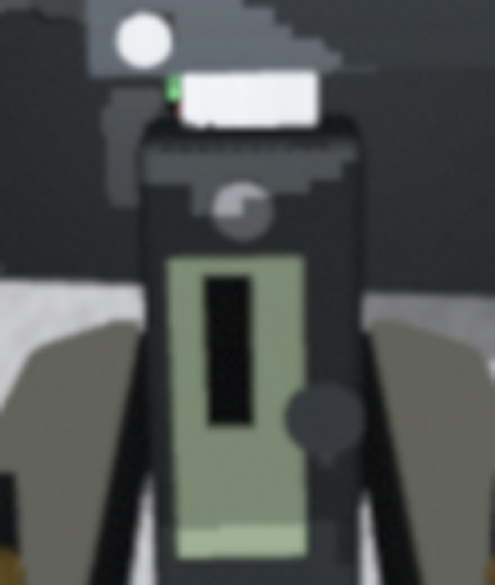

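```bash
python3 - <<'E'
from plant import robot
from h import *
s=robot.read_state();print(delta(s,[0.5936,-0.1663,0.06],86.12))
E
```

```text
(array([0.115 , 0.0895, 0.1596]), array([0.0023, 0.0007, 0.0358]))
```

Emit:
jog_arm([
  [1, 0.04, 0.03, 0.02, 0, 0, 0.036],
  [1, 0.08, 0.065, 0.05, 0.002, 0, 0.036],
  [1, 0.115, 0.0895, 0.09, 0.002, 0, 0.036],
  [1, 0.115, 0.0895, 0.13, 0.002, 0, 0.036],
  [1, 0.115, 0.0895, 0.16, 0.002, 0, 0.036],
])

```text
t: 6.28
tool_pos: [0.5934, -0.1632, 0.0575]
orientation: [-2.29, -2.149, 0.002]
force: [-0.3, 0.1, -1.7]
opening: 0.0263
```

Emit:
jog_arm([
  [1, 0, 0, 0.004, 0, 0, 0],
])

```text
t: 6.4
tool_pos: [0.5916, -0.1608, 0.0509]
orientation: [-2.285, -2.148, 0.005]
force: [-0.2, -0.5, -0.7]
opening: 0.0267
```

```bash
python3 - <<'E'
from plant import robot
from h import *
c,s=grab(robot,"wrist"); print(s["t"],s["tool_pos"],s["dq"].round(2),s["opening"],s["force"])
print(delta(s,[0.5936,-0.1663,0.0267],86.12))
crop(c,120,0,440,260,2.4,"w5")
E
```

```text
6.4 [ 0.59159597 -0.16075659  0.05091692] [ 0.03  0.02 -0.01  0.   -0.05  0.  ] 0.026710620384292495 [-0.15420026 -0.47962823 -0.72722026]
(array([-0.0054,  0.0025,  0.0242]), array([-0.0064, -0.0015,  0.0061]))
```

View pics/w5.png

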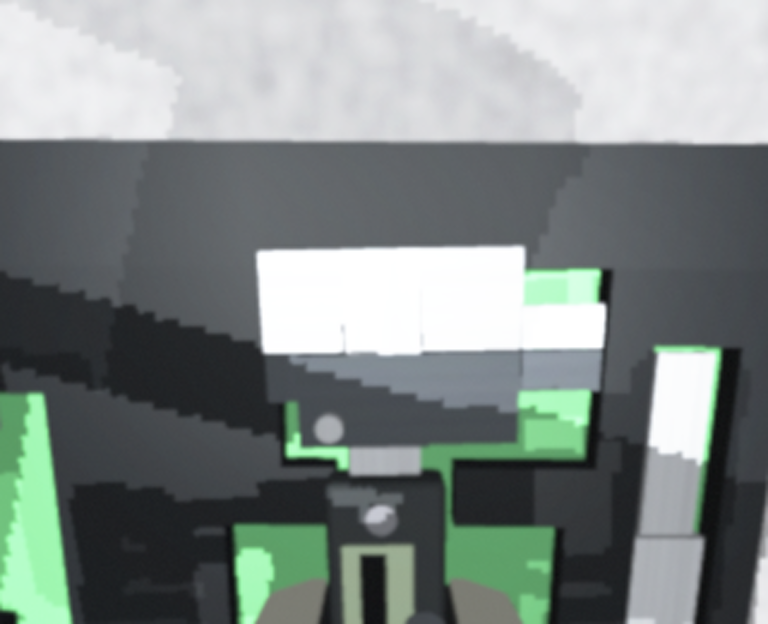

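Emit:
jog_arm([
  [1, -0.0054, 0.0025, 0.004, -0.006, -0.0015, 0.006],
  [1, -0.0054, 0.0025, 0.01, -0.006, -0.0015, 0.006],
  [1, -0.0054, 0.0025, 0.01, -0.006, -0.0015, 0.006],
  [1, -0.0054, 0.0025, 0.01, -0.006, -0.0015, 0.006],
])

```text
t: 6.95
tool_pos: [0.5946, -0.1667, 0.0423]
orientation: [2.295, 2.144, 0.002]
force: [-0.1, -0.1, -2.4]
opening: 0.0265
```

```bash
cat >> h.py <<'E'
def tw(v,p):
    a=np.radians(v[2]);p=np.atleast_2d(p)/1000;r=np.array([[np.cos(a),-np.sin(a)],[np.sin(a),np.cos(a)]])
    return np.c_[p[:,:2]@r.T+v[:2],p[:,2]]
E
python3 - <<'E'
from plant import robot
from h import *
c,s=grab(robot,"wrist"); print(s["t"],s["tool_pos"],s["dq"].round(2),s["force"])
print(delta(s,[0.5936,-0.1663,0.0267],86.12))
v=np.load("tray.npy")
m=w2pix(c,tw(v,[[54,-79,20],[54,9,20],[145,130,20],[145,-130,20],[54,-79,8],[54,9,8]]));print(m.round(1).tolist())
crop(c,160,30,440,260,2.8,"w6",m)
E
```

```text
6.95 [ 0.59462131 -0.16671336  0.04231103] [ 0.  0.  0. -0. -0.  0.] [-0.13331545 -0.07680656 -2.44458694]
(array([ 0.0003, -0.0011,  0.0156]), array([ 0.0018,  0.0003, -0.0003]))
[[352.4, 213.9], [203.5, 214.1], [-47.1, 43.6], [463.5, 43.6], [348.1, 208.2], [208.1, 208.4]]
```

View pics/w6.png

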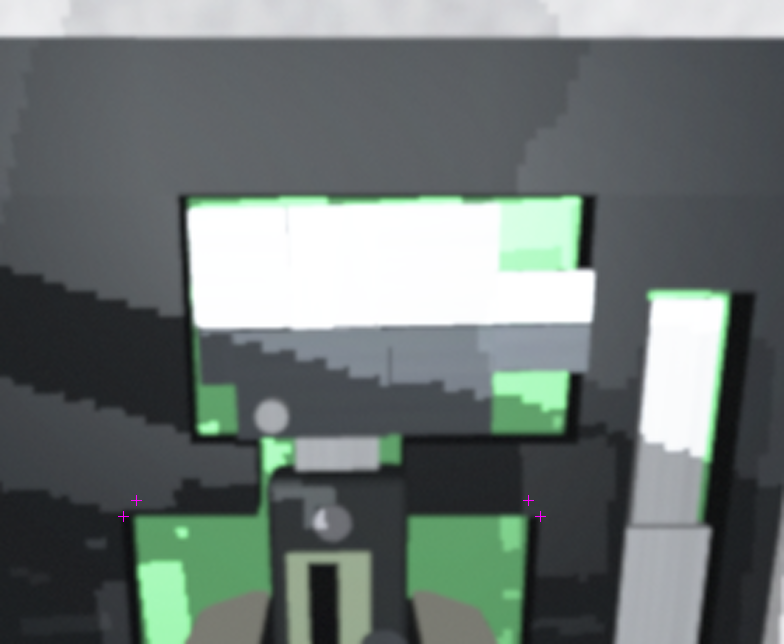

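Emit:
jog_arm([
  [1, 0.0003, -0.001, 0.004, 0.0015, 0, 0],
  [1, 0.0003, -0.001, 0.008, 0.0015, 0, 0],
  [1, 0.0003, -0.001, 0.01, 0.0015, 0, 0],
  [1, 0.0003, -0.001, 0.01, 0.0015, 0, 0],
])

```text
t: 7.5
tool_pos: [0.5933, -0.1662, 0.0318]
orientation: [-2.295, -2.144, 0.001]
force: [-0.1, 0.9, -0.7]
opening: 0.0267
```

```bash
python3 - <<'E'
from plant import robot
from h import *
c,s=grab(robot,"wrist"); print(s["t"],s["tool_pos"],s["dq"].round(2),s["force"],s["wrist_torque"])
print(delta(s,[0.5936,-0.1663,0.0267],86.12))
crop(c,160,30,440,260,2.8,"w7")
E
```

```text
7.5 [ 0.59330447 -0.16620718  0.03180722] [ 0. -0. -0. -0.  0. -0.] [-0.10193836  0.86431562 -0.72278381] [-0.13344625  0.21468306 -0.09174992]
(array([-0.0001,  0.0003,  0.0051]), array([-0.0006,  0.0001, -0.0003]))
```

View pics/w7.png

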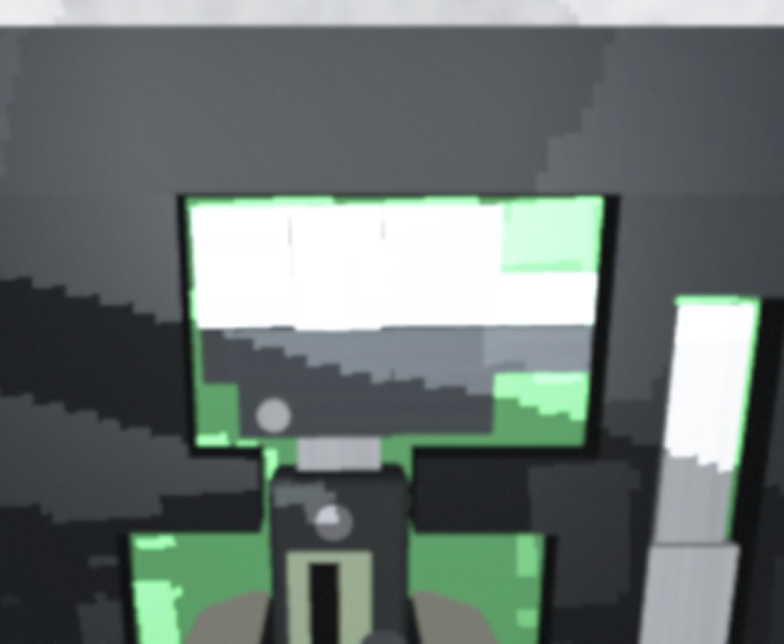

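Emit:
jog_arm([
  [1, 0, 0, 0.002, 0, 0, 0],
  [1, 0, 0, 0.004, 0, 0, 0],
  [1, 0, 0, 0.005, 0, 0, 0],
  [1, 0, 0, 0.005, 0, 0, 0],
])

```text
t: 8.05
tool_pos: [0.5933, -0.1663, 0.027]
orientation: [-2.296, -2.144, 0.001]
force: [-1.7, -0.4, -0.2]
opening: 0.0268
```

```bash
python3 - <<'E'
from plant import robot
from h import *
c,s=grab(robot,"wrist"); print(s["t"],s["tool_pos"],s["dq"].round(2),s["force"],s["wrist_torque"])
crop(c,160,30,440,260,2.8,"w8")
E
```

```text
8.05 [ 0.59334712 -0.16628217  0.02703563] [ 0. -0. -0.  0.  0.  0.] [-1.65564579 -0.36104228 -0.18502688] [-0.09878089  0.44816813 -0.10143235]
```

View pics/w8.png

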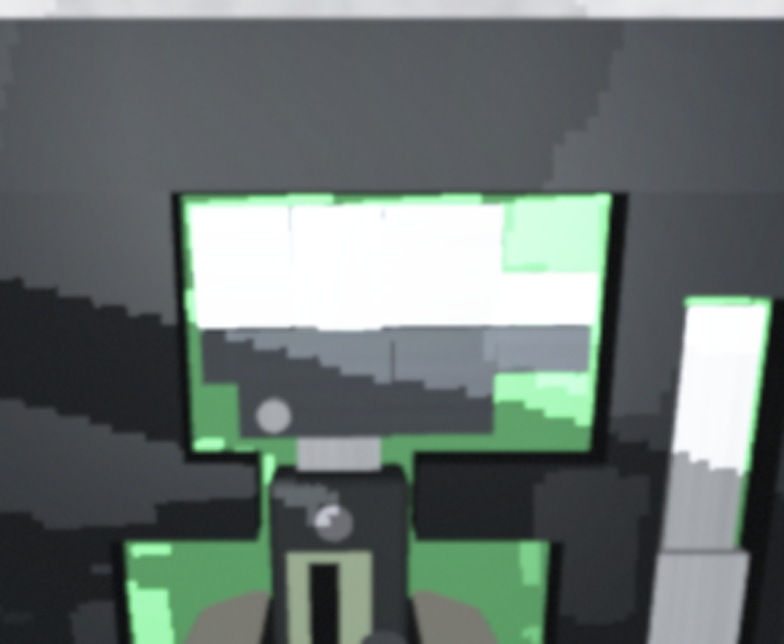

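Emit:
jog_arm([
  [1, 0, 0, 0.001, 0, 0, 0],
  [1, 0, 0, 0.001, 0, 0, 0],
])

```text
t: 8.35
tool_pos: [0.5934, -0.1663, 0.027]
orientation: [-2.296, -2.144, 0.001]
force: [-5.6, 0.8, 8.9]
opening: 0.0267
```

Emit:
jog_arm([
  [1, 0, 0, 0.001, 0, 0, 0],
  [1, 0, 0, 0.001, 0, 0, 0],
])

```text
t: 8.6
tool_pos: [0.5934, -0.1663, 0.027]
orientation: [-2.295, -2.144, 0.001]
force: [-5.5, 1.1, 9.6]
opening: 0.0264
```

Emit:
jog_arm([
  [1, 0, 0, -0.0002, 0, 0, 0],
  [0.5, 0, 0, -0.0002, 0, 0, 0],
  [0.5, 0, 0, -0.0002, 0, 0, 0],
  [0.5, 0, 0, -0.0002, 0, 0, 0],
])

```text
t: 9.1
tool_pos: [0.5936, -0.1663, 0.0273]
orientation: [-2.295, -2.145, 0.001]
force: [-0.3, 0.2, 0.5]
opening: 0.0459
```

Emit:
jog_arm([
  [0.5, 0, 0, -0.015, 0, 0, 0],
  [0.5, 0, 0, -0.05, 0, 0, 0],
  [0.5, 0, 0, -0.1, 0, 0, 0],
  [0.4, -0.03, 0, -0.15, 0, 0, 0],
  [0.3, -0.06, 0, -0.18, 0, 0, 0],
])

```text
t: 9.72
tool_pos: [0.5909, -0.227, 0.2125]
orientation: [2.291, 2.143, 0.003]
force: [-0.1, -0.1, -0.5]
opening: 0.0614
```

Emit:
jog_arm([
  [0.3, 0, 0, 0, 0, 0, 0],
  [0.3, 0, 0, 0, 0, 0, 0],
])

```text
t: 9.98
tool_pos: [0.5909, -0.2266, 0.2127]
orientation: [2.291, 2.142, 0.003]
force: [-0.4, 0.9, -0.8]
opening: 0.0651
```

```bash
python3 - <<'E'
from plant import robot
from h import *
c,s=grab(robot,"wrist"); print(s["t"],s["tool_pos"],s["dq"].round(2))
cv2.imwrite("pics/w9.png",c["img"][:,:,::-1])
print(delta(s,[0.58,0.09,0.24],86))
E
```

```text
9.975 [ 0.59092276 -0.22663933  0.21272728] [ 0.02  0.02  0.03  0.   -0.   -0.  ]
(array([ 0.3151, -0.032 , -0.0281]), array([0.0055, 0.0021, 0.0028]))
```

View pics/w9.png

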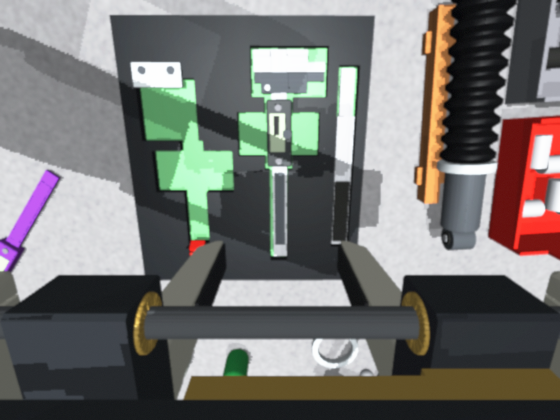

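```bash
python3 - <<'E'
from h import *
c=load("wrist"); v=np.load("tray.npy")
m=w2pix(c,tw(v,[[145,130,20],[145,-130,20],[-145,130,20],[78.5,113,24],[78.5,64,24],[13,104,20],[-33,104,20],[-33,16,20],[13,16,20],[-91,60,23.6],[54,-79,20],[8,-79,20],[8,9,20],[54,9,20]]))
crop(c,100,0,240,150,5,"w10a",m); crop(c,140,140,250,290,4,"w10b",m); crop(c,225,10,385,150,4.6,"w10c",m);crop(c,225,120,385,280,3.7,"w10d",m)
E
```

```text
(no output)
```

View pics/w10a.png

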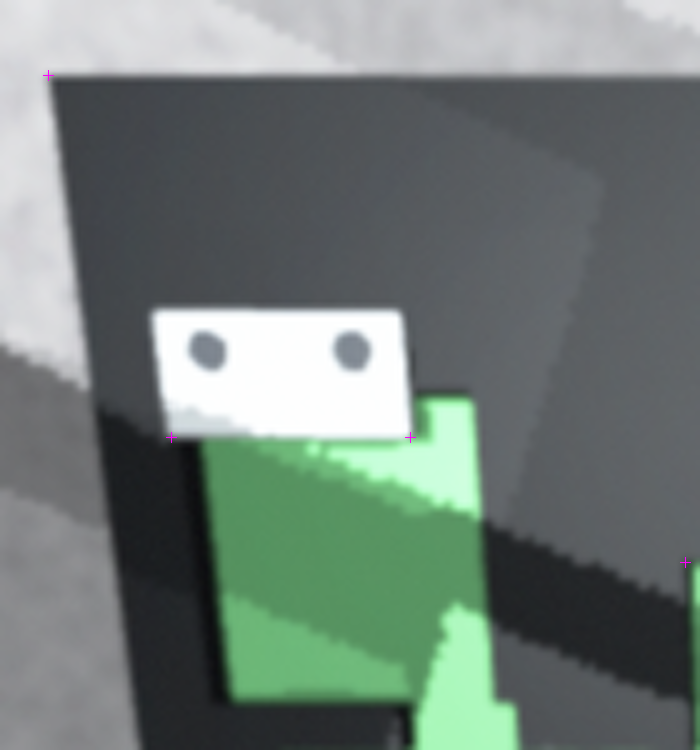

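View pics/w10b.png

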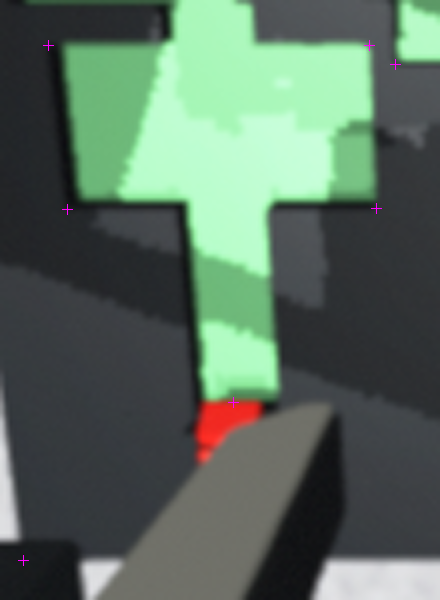

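View pics/w10c.png

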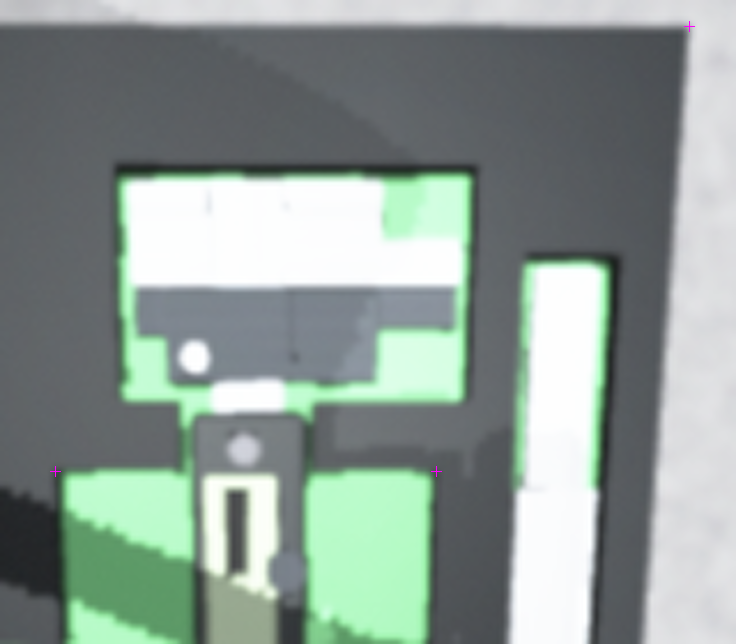

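View pics/w10d.png

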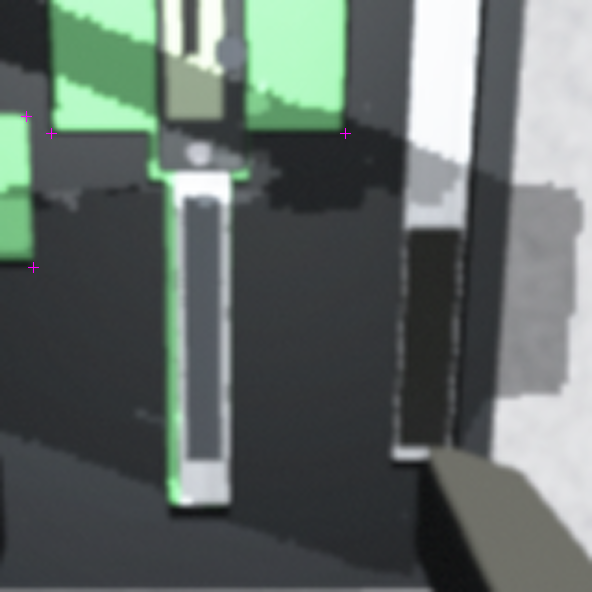

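Emit:
jog_arm([
  [0.3, 0.06, -0.006, -0.01, 0, 0, 0],
  [0.3, 0.12, -0.012, -0.02, 0, 0, 0],
  [0.3, 0.18, -0.018, -0.028, 0, 0, 0],
  [0.3, 0.24, -0.025, -0.028, 0, 0, 0],
  [0.3, 0.3, -0.03, -0.028, 0.005, 0.002, 0],
])

```text
t: 10.65
tool_pos: [0.5787, 0.0783, 0.2373]
orientation: [-2.29, -2.145, 0.004]
force: [1.1, -0.4, 0.5]
opening: 0.0648
```

Emit:
jog_arm([
  [0.3, 0.01, 0, 0, 0, 0, 0],
  [0.3, 0.01, 0, 0, 0, 0, 0],
  [0.3, 0.01, 0, 0, 0, 0, 0],
])

```text
t: 11.02
tool_pos: [0.5791, 0.0871, 0.2365]
orientation: [-2.291, -2.144, 0.006]
force: [0.0, 0.8, -0.6]
opening: 0.0654
```

```bash
python3 - <<'E'
from plant import robot
from h import *
c,s=grab(robot,"wrist"); print(s["t"],s["tool_pos"],s["dq"].round(2))
cv2.imwrite("pics/w11.png",c["img"][:,:,::-1])
crop(c,270,20,400,230,3,"w11c")
E
```

```text
11.025 [0.57909111 0.08705611 0.23648416] [-0.02 -0.01 -0.01  0.   -0.    0.  ]
```

View pics/w11c.png

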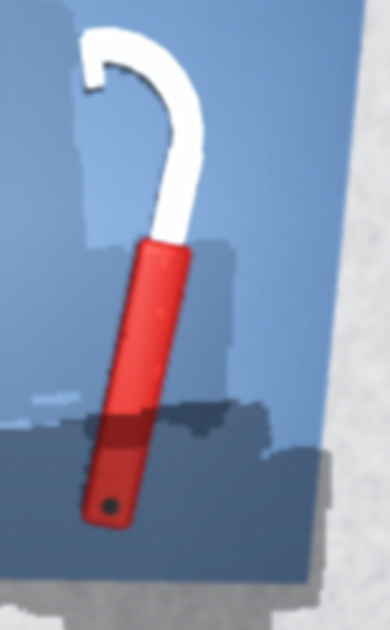

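```bash
python3 - <<'E'
from plant import robot
from h import *
c=load("wrist");s=robot.read_state()
h=cv2.cvtColor(c["img"],cv2.COLOR_RGB2HSV);m=(((h[...,0]<8)|(h[...,0]>172))&(h[...,1]>130)).astype(np.uint8);m[:,:270]=0;m[:,400:]=0;m[:90]=0;m[205:]=0
ys,xs=np.nonzero(m);print(len(xs),xs.min(),xs.max(),ys.min(),ys.max())
W=pix2w(c,np.c_[xs,ys],0.016)[:,:2].astype(np.float32)
r=cv2.minAreaRect(W*1000);print(r);b=cv2.boxPoints(r);print(b)
k=lambda L:np.array(L)/3-.5+[270,20]
p=pix2w(c,k([[138,240],[190,247],[82,520],[130,528]]),.016);print(p.round(4))
u=(p[0]+p[1]-p[2]-p[3])[:2]/2;L=np.linalg.norm(u);u/=L;print("len",L,"head",np.degrees(np.arctan2(u[1],u[0])))
print("grip from front",(p[0]+p[1])[:2]/2-u*.030,"from tail",(p[2]+p[3])[:2]/2+u*.085)
g=((p[0]+p[1])[:2]/2-u*.030+(p[2]+p[3])[:2]/2+u*.085)/2
n=np.array([-u[1],u[0]])
for dx,dy in((96.5,31.5),):print("nose",w2pix(c,np.r_[g+u*dx/1e3+n*dy/1e3,.0095]), (w2pix(c,np.r_[g+u*dx/1e3+n*dy/1e3,.0095])-[270,20]+.5)*3)
hd=np.degrees(np.arctan2(u[1],u[0]));print(g,hd,delta(s,[*g,.06],hd))
E
```

```text
1663 297 333 100 195
((620.1201171875, 125.11103820800781), (112.31354522705078, 21.183462142944336), 75.23336029052734)
[[595.5648   73.50866]
 [616.0486   68.10937]
 [644.6754  176.71341]
 [624.19165 182.1127 ]]
[[0.6238 0.1815 0.016 ]
 [0.6434 0.1776 0.016 ]
 [0.5969 0.074  0.016 ]
 [0.6165 0.0693 0.016 ]]
len 0.11125067164607688 head 75.99883987126582
grip from front [0.62633415 0.1504487 ] from tail [0.62724127 0.15408664]
nose [[308.67706374  30.60867107]] [[117.53119121  33.3260132 ]]
[0.62678771 0.15226767] 75.99883987126582 (array([0.0685, 0.0439, 0.1765]), array([-0.005 ,  0.0003,  0.1774]))
```

Emit:
jog_arm([
  [0.4, 0.03, 0.02, 0.04, 0, 0, 0.09],
  [0.4, 0.068, 0.0438, 0.08, -0.005, 0, 0.18],
  [0.4, 0.068, 0.0438, 0.13, -0.005, 0, 0.184],
  [0.4, 0.068, 0.0438, 0.17, -0.005, 0, 0.184],
  [0.4, 0.068, 0.0438, 0.176, -0.005, 0, 0.184],
])

```text
t: 11.7
tool_pos: [0.6239, 0.1498, 0.0564]
orientation: [-2.481, -1.922, 0.011]
force: [-0.0, -0.3, 0.1]
opening: 0.0559
```

```bash
python3 - <<'E'
from plant import robot
from h import *
c,s=grab(robot,"wrist"); print(s["t"],s["tool_pos"],s["dq"].round(2))
cv2.imwrite("pics/w12.png",c["img"][:,:,::-1])
s=robot.read_state();print(delta(s,[.627,.1525,.0195],75.6))
E
```

```text
11.7 [0.6239391  0.14979251 0.05641898] [ 0.    0.   -0.03  0.   -0.05  0.  ]
(array([0.0028, 0.0013, 0.0387]), array([-0.0039,  0.0022, -0.0013]))
```

View pics/w12.png

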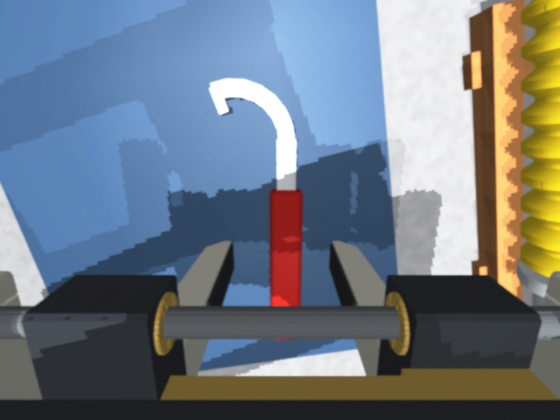

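Emit:
jog_arm([
  [0.4, 0.003, 0.0016, 0.015, -0.004, 0.002, 0],
  [0.4, 0.003, 0.0016, 0.032, -0.004, 0.002, 0],
  [0.4, 0.003, 0.0016, 0.0385, -0.004, 0.002, 0],
  [0.4, 0.003, 0.0016, 0.0385, -0.004, 0.002, 0],
], force=45)

```text
t: 12.25
tool_pos: [0.6269, 0.1526, 0.0191]
orientation: [-2.483, -1.924, 0.002]
force: [0.1, 0.2, -0.5]
opening: 0.0554
```

Emit:
jog_arm([
  [1, 0, 0, 0, 0, 0, 0],
  [1, 0, 0, 0, 0, 0, 0],
  [1, 0, 0, 0, 0, 0, 0],
  [1, 0, 0, 0, 0, 0, 0],
])

```text
t: 12.75
tool_pos: [0.6271, 0.1526, 0.0194]
orientation: [-2.483, -1.924, 0.001]
force: [-0.7, 0.3, 1.1]
opening: 0.0215
```

Emit:
jog_arm([
  [1, 0, 0, -0.01, 0, 0, 0],
  [1, 0, 0, -0.03, 0, 0, 0],
  [1, 0, 0, -0.07, 0, 0, 0],
  [1, -0.04, 0, -0.12, 0, 0, 0],
  [1, -0.1, 0, -0.14, 0, 0, 0],
])

```text
t: 13.38
tool_pos: [0.6048, 0.058, 0.1646]
orientation: [2.477, 1.925, 0.009]
force: [0.4, -0.5, -2.5]
opening: 0.0216
```

```bash
python3 - <<'E'
from plant import robot
from h import *
s=robot.read_state();print(s["t"],s["tool_pos"],s["opening"],s["force"],s["q"].round(2),delta(s,[0.49,-0.14,0.16],86.12))
E
```

```text
13.375 [0.60483515 0.05802725 0.16463001] 0.021632129349504963 [ 0.39257432 -0.5316435  -2.45292055] [ 0.01  0.18  1.55 -0.    1.4   0.26] (array([-0.2203, -0.0624,  0.0038]), array([ 0.007 , -0.0011, -0.182 ]))
```

Emit:
jog_arm([
  [1, -0.055, -0.015, 0, 0, 0, -0.06],
  [1, -0.11, -0.03, 0, 0, 0, -0.12],
  [1, -0.165, -0.045, 0, 0.004, 0, -0.182],
  [1, -0.22, -0.0624, 0, 0.007, -0.001, -0.182],
  [1, -0.22, -0.0624, 0, 0.007, -0.001, -0.182],
])

```text
t: 14.0
tool_pos: [0.4886, -0.1431, 0.1655]
orientation: [2.299, 2.138, -0.0]
force: [0.7, 0.7, -1.4]
opening: 0.0216
```

Emit:
jog_arm([
  [1, -0.06, 0, 0, 0, 0, 0],
  [1, -0.06, 0, 0, 0, 0, 0],
  [1, -0.06, 0, 0, 0, 0, 0],
])

```text
t: 14.38
tool_pos: [0.4846, -0.2025, 0.1664]
orientation: [2.299, 2.137, 0.001]
force: [0.6, -0.1, -2.6]
opening: 0.0216
```

```bash
python3 - <<'E'
from plant import robot
from h import *
c,s=grab(robot,"wrist"); print(s["t"],s["tool_pos"],s["dq"].round(2))
v=np.load("tray.npy")
T=tool(s)
S=lambda x,y,z:T[:3,3]+T[:3,:3]@np.array([x,-y,-z+9.9])/1000  # spanner frame -> world (level)
m=w2pix(c,np.array([S(30,11,6.5),S(30,-11,6.5),S(96.5,31.5,0)]))
print(m)
m2=w2pix(c,tw(v,[[145,130,20],[78.5,113,24],[78.5,64,24]]))
crop(c,120,0,400,300,2,"w13",list(m)+list(m2))
E
```

```text
14.375 [ 0.48464343 -0.20252056  0.16639661] [ 0.02 -0.    0.01  0.   -0.   -0.  ]
[[259.56580572 211.56503007]
 [301.36536932 211.54326972]
 [215.64906357  77.00961686]]
```

View pics/w13.png

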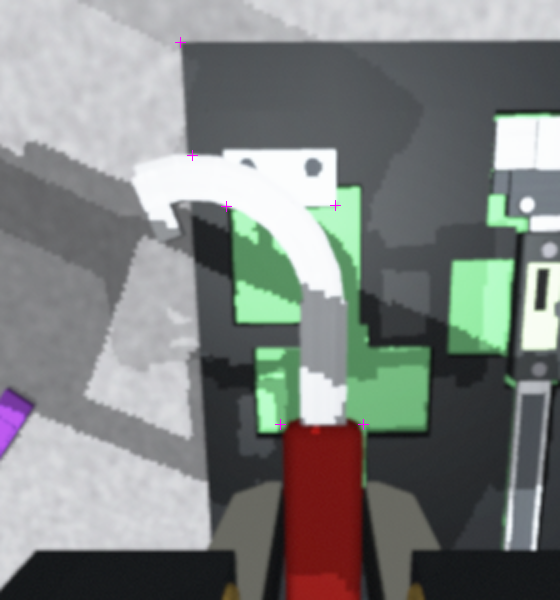

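```bash
cat >> h.py <<'E'
def ins(s,v,nose,pitch):
    a=np.radians(v[2]); x=np.array([np.cos(a),np.sin(a),0]); z=np.array([0,0,-1.]); y=np.cross(z,x)
    Rm=np.c_[x,y,z]@R.from_euler('y',-np.radians(pitch)).as_matrix()
    tcp=tw(v,nose)[0]-Rm@np.array([96.5,-31.5,9.9])/1000
    d,r=delta(s,tcp,v[2],pitch); return tcp.round(4),d,r
def nose(s,v):
    T=tool(s); p=T[:3,3]+T[:3,:3]@np.array([96.5,-31.5,9.9])/1000
    t=T[:3,3]+T[:3,:3]@np.array([-85,0,9.9])/1000
    a=np.radians(v[2]); r=np.array([[np.cos(a),np.sin(a)],[-np.sin(a),np.cos(a)]])
    f=lambda q:np.r_[r@(q[:2]-v[:2]),q[2]]*1000
    return f(p).round(1),f(t).round(1),"pitch",np.degrees(np.arcsin(-T[2,0])).round(2)
E
python3 - <<'E'
from plant import robot
from h import *
s=robot.read_state();v=np.load("tray.npy");print(nose(s,v))
print(ins(s,v,[74,91.5,45],15))
E
```

```text
(array([ 85.3, 101.9, 156.1]), array([-96.3,  71.2, 156.3]), 'pitch', np.float64(0.06))
(array([ 0.4951, -0.208 ,  0.0795]), array([-0.0052,  0.0107,  0.0866]), array([ 0.0014, -0.2607, -0.0046]))
```

Emit:
jog_arm([
  [1, -0.002, 0.005, 0.02, 0, -0.1, -0.002],
  [1, -0.005, 0.0107, 0.045, 0.001, -0.2, -0.0046],
  [1, -0.005, 0.0107, 0.075, 0.0014, -0.2607, -0.0046],
  [1, -0.0052, 0.0107, 0.0866, 0.0014, -0.2607, -0.0046],
  [1, -0.0052, 0.0107, 0.0866, 0.0014, -0.2607, -0.0046],
])

```text
t: 15.05
tool_pos: [0.4948, -0.207, 0.0791]
orientation: [2.155, 2.017, -0.283]
force: [-0.2, 0.0, -2.3]
opening: 0.0212
```

```bash
python3 - <<'E'
from plant import robot
from h import *
c,s=grab(robot,"wrist");v=np.load("tray.npy");print(s["t"],s["force"],nose(s,v))
cv2.imwrite("pics/w14.png",c["img"][:,:,::-1])
print(ins(s,v,[73.5,91.5,20],15)); print(ins(s,v,[73.5,91.5,12.5],15))
E
```

```text
15.05 [-0.18938505  0.00941296 -2.34962569] (array([75. , 92.1, 44.8]), array([-100.4,   60.3,   91.4]), 'pitch', np.float64(14.9))
(array([ 0.4951, -0.2085,  0.0545]), array([0.0049, 0.0004, 0.0241]), array([-0.0013, -0.0018,  0.0015]))
(array([ 0.4951, -0.2085,  0.047 ]), array([0.0068, 0.0005, 0.0313]), array([-0.0013, -0.0018,  0.0015]))
```

View pics/w14.png

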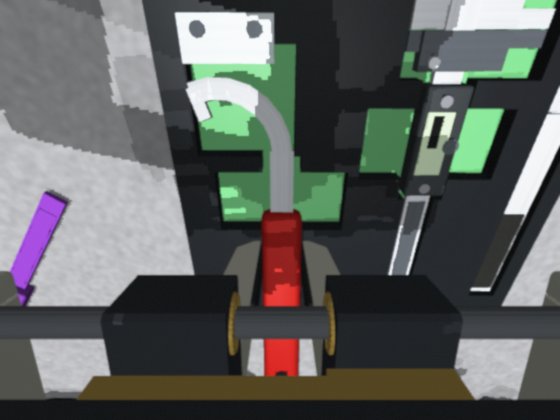

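Emit:
jog_arm([
  [1, 0.001, 0.0004, 0.008, -0.001, -0.002, 0.0015],
  [1, 0.003, 0.0004, 0.017, -0.001, -0.002, 0.0015],
  [1, 0.0049, 0.0004, 0.0241, -0.001, -0.002, 0.0015],
  [1, 0.0049, 0.0004, 0.0241, -0.001, -0.002, 0.0015],
])

```text
t: 15.6
tool_pos: [0.4951, -0.2092, 0.0547]
orientation: [2.156, 2.012, -0.284]
force: [0.7, -0.2, -3.1]
opening: 0.0218
```

```bash
python3 - <<'E'
from plant import robot
from h import *
c,s=grab(robot,"wrist");v=np.load("tray.npy");print(s["t"],s["force"],nose(s,v))
m=w2pix(c,tw(v,[[78.5,113,24],[78.5,64,24],[13,16,20],[-33,104,20]]));print(m)
crop(c,140,0,370,240,3,"w15",m)
print(ins(s,v,[73.5,91.5,12.5],15))
E
```

```text
15.6 [ 0.66349246 -0.1843244  -3.14110839] (array([72.8, 91.4, 20.1]), array([-102.5,   60.1,   67.1]), 'pitch', np.float64(15.03))
[[166.56070374  64.87479716]
 [271.5440678   64.68536706]
 [355.48127209 185.71792491]
 [214.40037283 247.75128543]]
(array([ 0.4951, -0.2085,  0.047 ]), array([0.0027, 0.    , 0.0072]), array([-0.0003,  0.0004, -0.0012]))
```

View pics/w15.png

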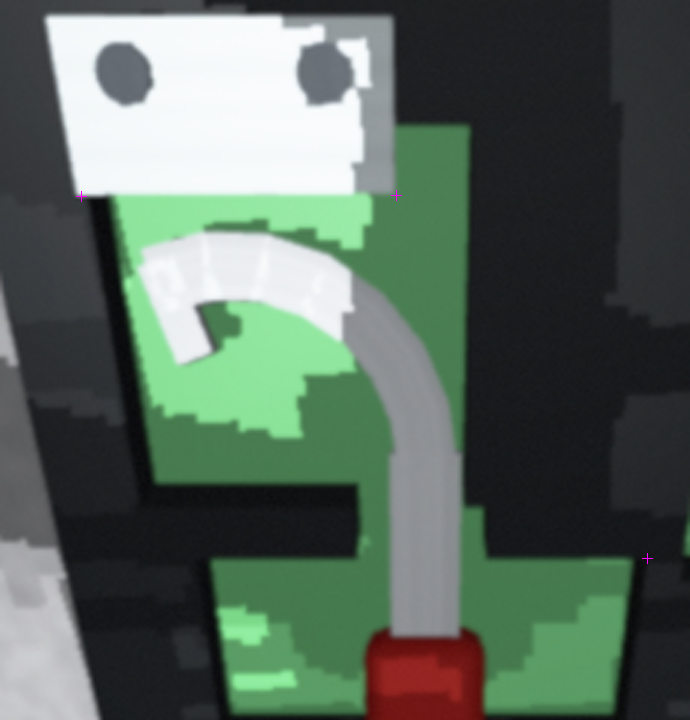

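Emit:
jog_arm([
  [1, 0.001, 0, 0.004, 0, 0, -0.001],
  [1, 0.0027, 0, 0.0072, 0, 0, -0.001],
  [1, 0.0027, 0, 0.0072, 0, 0, -0.001],
])

```text
t: 16.02
tool_pos: [0.4952, -0.2084, 0.0471]
orientation: [2.155, 2.014, -0.285]
force: [0.6, -0.2, -1.5]
opening: 0.0216
```

```bash
python3 - <<'E'
from plant import robot
from h import *
s=robot.read_state();v=np.load("tray.npy");print(s["t"],s["force"],nose(s,v))
for x in (80,86,87.5): print(ins(s,v,[x,91.5,12.5],15))
E
```

```text
16.025 [ 0.63125638 -0.15637277 -1.4522675 ] (array([73.6, 91.4, 12.5]), array([-101.7,   59.9,   59.6]), 'pitch', np.float64(15.03))
(array([ 0.4956, -0.202 ,  0.047 ]), array([ 0.0062, -0.0001, -0.0016]), array([-0.0003,  0.0005,  0.0001]))
(array([ 0.496, -0.196,  0.047]), array([ 0.012 , -0.0001, -0.0031]), array([-0.0003,  0.0005,  0.0001]))
(array([ 0.4961, -0.1945,  0.047 ]), array([ 0.0134, -0.0001, -0.0035]), array([-0.0003,  0.0005,  0.0001]))
```

Emit:
jog_arm([
  [1, 0.003, 0, -0.0008, 0, 0, 0],
  [1, 0.006, 0, -0.0016, 0, 0, 0],
  [1, 0.009, 0, -0.0023, 0, 0, 0],
  [1, 0.011, 0, -0.0028, 0, 0, 0],
  [1, 0.012, 0, -0.0031, 0, 0, 0],
])

```text
t: 16.65
tool_pos: [0.4961, -0.1958, 0.047]
orientation: [2.155, 2.014, -0.284]
force: [-0.3, -0.6, -2.4]
opening: 0.0214
```

Emit:
jog_arm([
  [1, 0.001, 0, -0.0002, 0, 0, 0],
  [1, 0.001, 0, -0.0002, 0, 0, 0],
])

```text
t: 16.9
tool_pos: [0.4961, -0.1947, 0.0469]
orientation: [2.155, 2.014, -0.284]
force: [0.1, -0.5, -1.9]
opening: 0.0216
```

```bash
python3 - <<'E'
from plant import robot
from h import *
c,s=grab(robot,"wrist");v=np.load("tray.npy");print(s["t"],s["force"],nose(s,v))
crop(c,140,0,370,240,3,"w16")
E
```

```text
16.9 [ 0.09506587 -0.53015844 -1.91700948] (array([87.3, 91.4, 12.4]), array([-88. ,  59.9,  59.4]), 'pitch', np.float64(15.03))
```

View pics/w16.png

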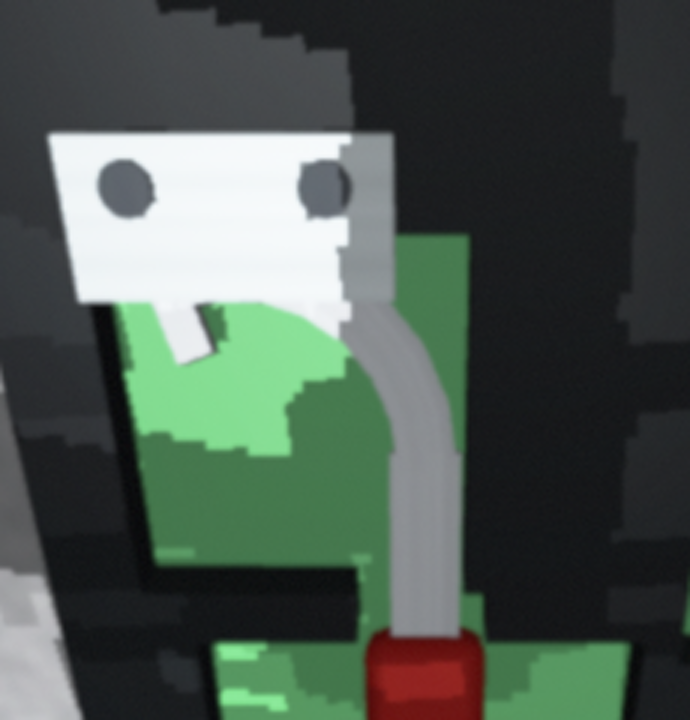

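Emit:
jog_arm([
  [1, 0.001, 0, -0.0003, 0, 0, 0],
  [1, 0.002, 0, -0.0005, 0, 0, 0],
  [1, 0.002, 0, -0.0005, 0, 0, 0],
])

```text
t: 17.32
tool_pos: [0.4967, -0.1937, 0.0475]
orientation: [2.153, 2.013, -0.285]
force: [-0.5, -4.7, -0.9]
opening: 0.0212
```

```bash
python3 - <<'E'
from plant import robot
from h import *
s=robot.read_state();v=np.load("tray.npy");print(s["t"],s["force"],nose(s,v))
for p,z in ((12,12.8),(9,13.2),(7,13.5),(5,13.8)): print(p,ins(s,v,[87.8,91.5,z],p))
E
```

```text
17.325 [-0.5274414  -4.70264947 -0.90753237] (array([88.3, 91. , 12.8]), array([-86.9,  59.4,  60.2]), 'pitch', np.float64(15.13))
12 (array([ 0.496 , -0.1959,  0.0425]), array([-0.0009, -0.0006,  0.0054]), array([0.0007, 0.0546, 0.0003]))
9 (array([ 0.4959, -0.1973,  0.0381]), array([-0.0011, -0.0006,  0.0101]), array([0.0007, 0.1069, 0.0003]))
7 (array([ 0.4958, -0.1981,  0.0351]), array([-0.0011, -0.0006,  0.0132]), array([0.0007, 0.1418, 0.0003]))
5 (array([ 0.4958, -0.1988,  0.0321]), array([-0.001 , -0.0006,  0.0163]), array([0.0007, 0.1767, 0.0003]))
```

Emit:
jog_arm([
  [1, -0.0005, -0.0003, 0.0027, 0, 0.027, 0],
  [1, -0.0009, -0.0006, 0.0054, 0.0007, 0.0546, 0],
  [1, -0.001, -0.0006, 0.0078, 0.0007, 0.081, 0],
  [1, -0.0011, -0.0006, 0.0101, 0.0007, 0.1069, 0],
  [1, -0.0011, -0.0006, 0.0101, 0.0007, 0.1069, 0],
])

```text
t: 17.95
tool_pos: [0.4955, -0.1977, 0.0378]
orientation: [2.215, 2.068, -0.174]
force: [0.6, -0.2, -2.1]
opening: 0.0215
```

```bash
python3 - <<'E'
from plant import robot
from h import *
s=robot.read_state();v=np.load("tray.npy");print(s["t"],s["force"],s["wrist_torque"],nose(s,v))
for p,z in ((7,13.5),(6,13.7),(5,13.8),(4,14)): print(p,ins(s,v,[87.6,91.5,z],p))
E
```

```text
17.95 [ 0.57759414 -0.18837636 -2.11751257] [0.07310381 0.04319252 0.01906589] (array([87.5, 91.7, 13. ]), array([-91.8,  60.4,  41.3]), 'pitch', np.float64(8.95))
7 (array([ 0.4958, -0.1983,  0.0351]), array([-0.0002,  0.0003,  0.0028]), array([-0.0006,  0.034 , -0.0009]))
6 (array([ 0.4958, -0.1987,  0.0336]), array([-0.0003,  0.0003,  0.0043]), array([-0.0006,  0.0514, -0.0009]))
5 (array([ 0.4958, -0.199 ,  0.0321]), array([-0.0004,  0.0003,  0.0059]), array([-0.0006,  0.0689, -0.0009]))
4 (array([ 0.4957, -0.1993,  0.0306]), array([-0.0005,  0.0003,  0.0074]), array([-0.0005,  0.0863, -0.0009]))
```

Emit:
jog_arm([
  [1, -0.0001, 0.0003, 0.0014, 0, 0.017, 0],
  [1, -0.0002, 0.0003, 0.0028, 0, 0.034, -0.0009],
  [1, -0.0003, 0.0003, 0.0043, 0, 0.0514, -0.0009],
  [1, -0.0004, 0.0003, 0.0059, 0, 0.0689, -0.0009],
  [1, -0.0004, 0.0003, 0.0059, 0, 0.0689, -0.0009],
])

```text
t: 18.58
tool_pos: [0.4963, -0.1988, 0.0324]
orientation: [2.252, 2.103, -0.096]
force: [0.6, 5.5, 2.1]
opening: 0.0212
```

```bash
python3 - <<'E'
from plant import robot
from h import *
s=robot.read_state();v=np.load("tray.npy");print(s["t"],s["force"],s["wrist_torque"],nose(s,v))
for p,z in ((4,14),(3,14.1),(2,14.2)): print(p,ins(s,v,[87.4,91.5,z],p))
c=robot.read_camera("scene");cv2.imwrite("pics/s17.png",cv2.resize(c["image"][190:330,120:300,::-1],None,fx=4,fy=4,interpolation=cv2.INTER_CUBIC))
E
```

```text
18.575 [0.556226   5.52230243 2.13049349] [ 0.54309217 -0.07922189  0.03169043] (array([87.9, 90.9, 14.3]), array([-93. ,  59.5,  29.9]), 'pitch', np.float64(4.93))
4 (array([ 0.4957, -0.1995,  0.0306]), array([-0.0006, -0.0005,  0.0019]), array([ 0.0004,  0.0162, -0.0004]))
3 (array([ 0.4957, -0.1998,  0.029 ]), array([-0.0007, -0.0005,  0.0035]), array([ 0.0004,  0.0337, -0.0004]))
2 (array([ 0.4957, -0.2001,  0.0275]), array([-0.0008, -0.0005,  0.0051]), array([ 0.0004,  0.0512, -0.0004]))
```

View pics/s17.png

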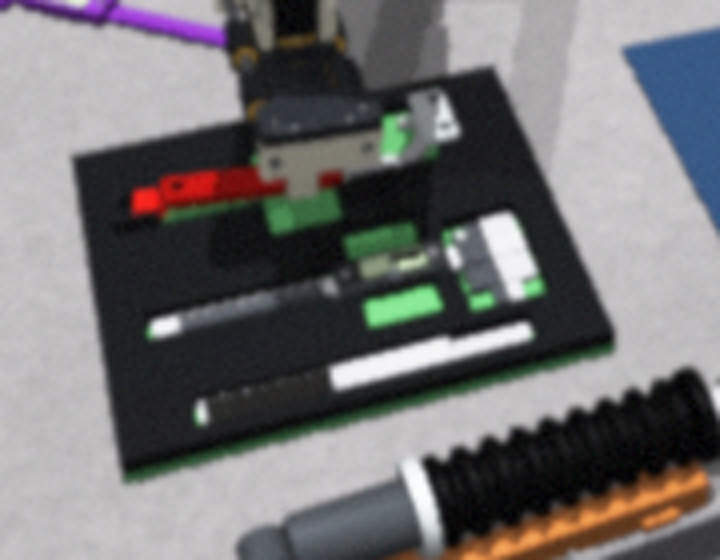

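Emit:
jog_arm([
  [0.5, 0, 0, 0, 0, 0, 0],
  [0.5, 0, 0, 0, 0, 0, 0],
  [0.5, 0, 0, 0, 0, 0, 0],
])

```text
t: 19.0
tool_pos: [0.4962, -0.199, 0.0324]
orientation: [2.251, 2.103, -0.097]
force: [-0.6, 0.0, 0.3]
opening: 0.0447
```

Emit:
jog_arm([
  [0.5, 0, 0, -0.01, 0, 0, 0],
  [0.5, 0, 0, -0.03, 0, 0, 0],
  [0.5, 0, 0, -0.06, 0, 0, 0],
  [0.5, 0, 0, -0.08, 0, 0.086, 0],
  [1, 0, 0, -0.08, 0, 0.086, 0],
])

```text
t: 19.62
tool_pos: [0.4983, -0.1938, 0.1149]
orientation: [2.293, 2.139, 0.002]
force: [-0.0, 0.3, -0.1]
opening: 0.0406
```

```bash
python3 - <<'E'
from plant import robot
from h import *
c,s=grab(robot,"wrist");v=np.load("tray.npy");print(s["t"],s["force"],s["tool_pos"])
t=tw(v,[-76,60,80])[0];print(t,delta(s,t,v[2]))
cv2.imwrite("pics/w18.png",c["img"][:,:,::-1])
E
```

```text
19.625 [-0.00306029  0.27511124 -0.05274706] [ 0.49827314 -0.19376963  0.11486312]
[ 0.49113427 -0.26720386  0.08      ] (array([-0.0737, -0.0022,  0.035 ]), array([ 0.005 ,  0.0026, -0.002 ]))
```

View pics/w18.png

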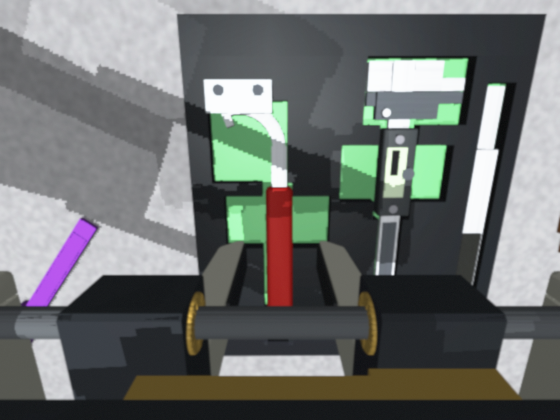

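Emit:
jog_arm([
  [1, -0.04, -0.002, 0, 0.005, 0.003, -0.002],
  [1, -0.0737, -0.0022, 0.015, 0.005, 0.003, -0.002],
  [1, -0.0737, -0.0022, 0.035, 0.005, 0.003, -0.002],
  [1, -0.0737, -0.0022, 0.035, 0.005, 0.003, -0.002],
  [1, -0.0737, -0.0022, 0.035, 0.005, 0.003, -0.002],
])

```text
t: 20.3
tool_pos: [0.4898, -0.2654, 0.0779]
orientation: [-2.292, -2.144, 0.003]
force: [0.6, 0.5, 1.1]
opening: 0.0005
```

```bash
python3 - <<'E'
from plant import robot
from h import *
c,s=grab(robot,"wrist");v=np.load("tray.npy");print(s["t"],s["force"],s["tool_pos"],s["opening"])
for z in (56,50,40,35): print(z,delta(s,tw(v,[-76,60,z])[0],v[2]))
crop(c,150,60,410,330,2.2,"w19")
c=robot.read_camera("scene");cv2.imwrite("pics/s19.png",cv2.resize(c["image"][190:330,120:300,::-1],None,fx=4,fy=4,interpolation=cv2.INTER_CUBIC))
E
```

```text
20.3 [0.56323272 0.46680991 1.10831262] [ 0.48984031 -0.26542164  0.07786412] 0.0004545538308934545
56 (array([-0.0017,  0.0015,  0.0219]), array([-0.0037, -0.0006,  0.001 ]))
50 (array([-0.0017,  0.0015,  0.0279]), array([-0.0037, -0.0006,  0.001 ]))
40 (array([-0.0017,  0.0015,  0.0379]), array([-0.0037, -0.0006,  0.001 ]))
35 (array([-0.0017,  0.0016,  0.0429]), array([-0.0037, -0.0006,  0.001 ]))
```

View pics/w19.png

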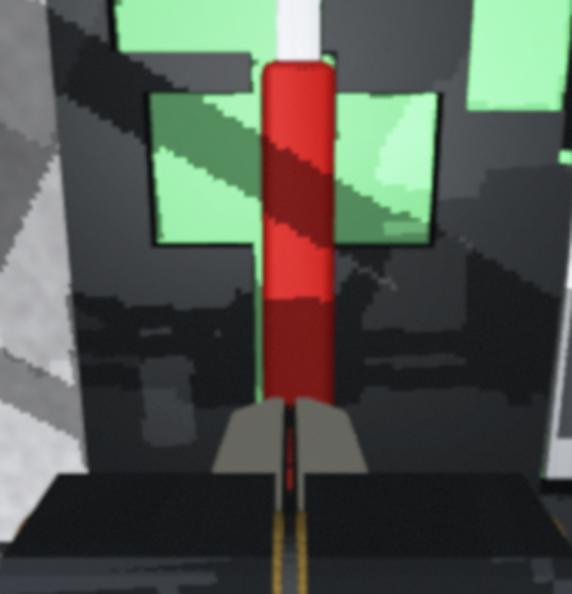

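View pics/s19.png

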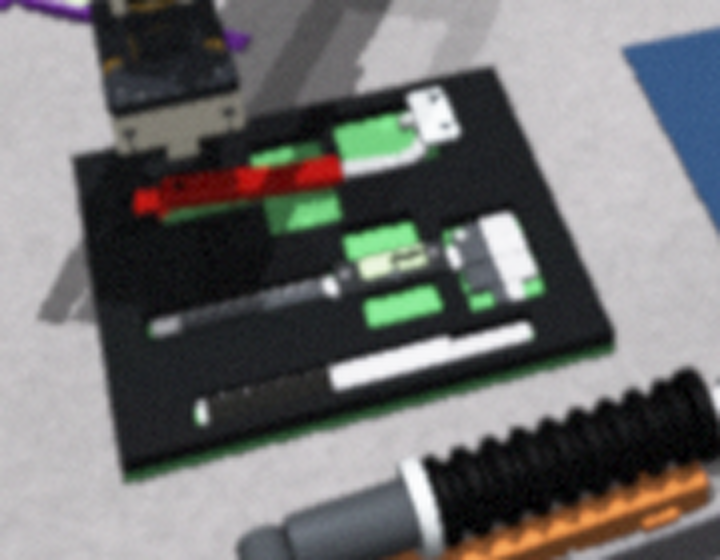

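```bash
python3 - <<'E'
from plant import robot
from h import *
s=robot.read_state();v=np.load("tray.npy")
for z in (52,44,38): print(z,delta(s,tw(v,[-54,60,z])[0],v[2]))
E
```

```text
52 (array([0.0209, 0.0008, 0.0269]), array([-0.0019,  0.0003,  0.0011]))
44 (array([0.0209, 0.0008, 0.0349]), array([-0.0019,  0.0003,  0.0011]))
38 (array([0.0209, 0.0008, 0.0409]), array([-0.0019,  0.0003,  0.0011]))
```

Emit:
jog_arm([
  [1, 0.021, 0.0008, 0.01, -0.002, 0, 0.001],
  [1, 0.021, 0.0008, 0.02, -0.002, 0, 0.001],
  [1, 0.021, 0.0008, 0.027, -0.002, 0, 0.001],
  [1, 0.021, 0.0008, 0.031, -0.002, 0, 0.001],
])

```text
t: 20.9
tool_pos: [0.4929, -0.2449, 0.0479]
orientation: [2.295, 2.145, 0.0]
force: [-3.5, 4.2, 11.6]
opening: 0.0003
```

Emit:
jog_arm([
  [1, 0, 0, 0.002, 0, 0, 0],
  [1, 0, 0, 0.004, 0, 0, 0],
])

```text
t: 21.15
tool_pos: [0.493, -0.2453, 0.044]
orientation: [2.295, 2.144, 0.0]
force: [-0.4, -0.0, 0.2]
opening: 0.0005
```

Emit:
jog_arm([
  [1, 0, 0, 0.002, 0, 0, 0],
  [1, 0, 0, 0.003, 0, 0, 0],
])

```text
t: 21.4
tool_pos: [0.493, -0.2456, 0.0409]
orientation: [2.295, 2.144, 0.0]
force: [-1.1, 0.5, 3.0]
opening: 0.0003
```

Emit:
jog_arm([
  [1, 0, 0, 0.002, 0, 0, 0],
  [1, 0, 0, 0.003, 0, 0, 0],
])

```text
t: 21.65
tool_pos: [0.4927, -0.2459, 0.0382]
orientation: [2.295, 2.144, -0.001]
force: [-5.6, -0.3, 8.2]
opening: 0.0007
```

```bash
python3 - <<'E'
from plant import robot
from h import *
c,s=grab(robot,"wrist");print(s["t"],s["force"],s["tool_pos"])
cv2.imwrite("pics/w20.png",c["img"][:,:,::-1])
c=robot.read_camera("scene");cv2.imwrite("pics/s20.png",cv2.resize(c["image"][190:330,120:300,::-1],None,fx=4,fy=4,interpolation=cv2.INTER_CUBIC))
E
```

```text
21.65 [-5.56884168 -0.34390268  8.22107552] [ 0.49274046 -0.24587242  0.03817967]
```

View pics/w20.png

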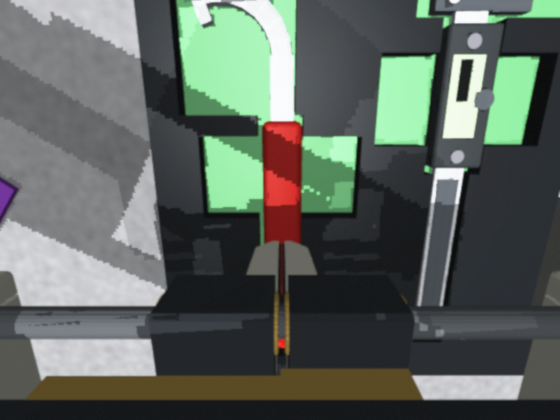

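View pics/s20.png

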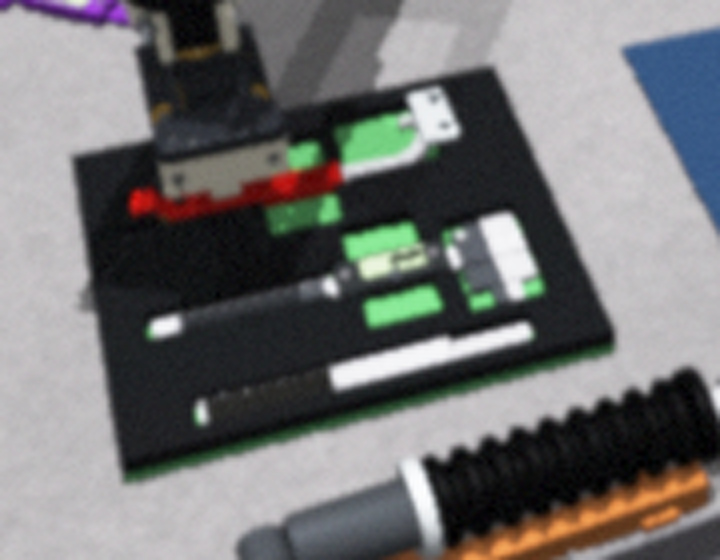

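Emit:
jog_arm([
  [1, 0, 0, 0.001, 0, 0, 0],
  [1, 0, 0, 0.002, 0, 0, 0],
])

```text
t: 22.0
tool_pos: [0.4927, -0.2461, 0.0365]
orientation: [2.295, 2.144, -0.001]
force: [-2.3, 1.1, 7.0]
opening: -0.0001
```

Emit:
jog_arm([
  [1, 0, 0, 0.001, 0, 0, 0],
  [1, 0, 0, 0.002, 0, 0, 0],
])

```text
t: 22.25
tool_pos: [0.4929, -0.2463, 0.0353]
orientation: [2.295, 2.144, -0.001]
force: [-5.3, 2.4, 15.9]
opening: 0.0005
```

Emit:
jog_arm([
  [1, 0, 0, 0.001, 0, 0, 0],
  [1, 0, 0, 0.0015, 0, 0, 0],
])

```text
t: 22.5
tool_pos: [0.4929, -0.2463, 0.0352]
orientation: [2.295, 2.144, -0.002]
force: [-9.4, 5.1, 21.4]
opening: 0.0002
```

```bash
python3 - <<'E'
from plant import robot
from h import *
c=robot.read_camera("scene");cv2.imwrite("pics/s21.png",cv2.resize(c["image"][200:300,130:270,::-1],None,fx=5.5,fy=5.5,interpolation=cv2.INTER_CUBIC))
E
```

View pics/s21.png

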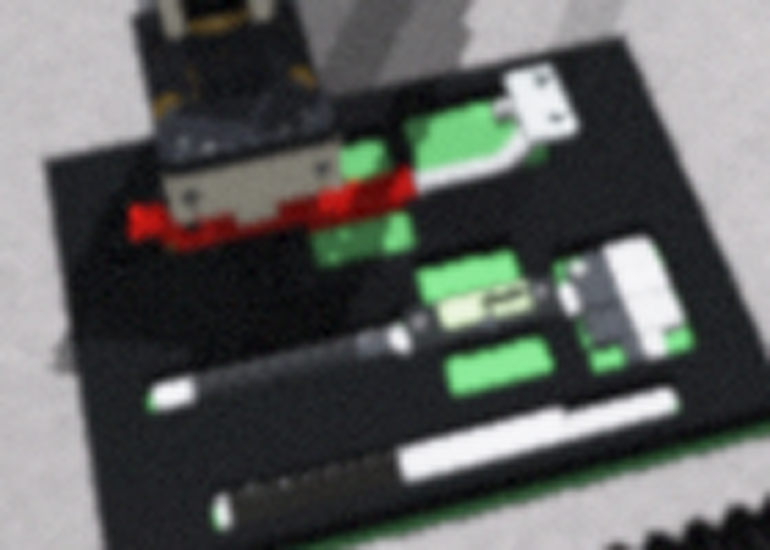

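Emit:
jog_arm([
  [1, 0, 0, -0.01, 0, 0, 0],
  [1, 0, 0, -0.04, 0, 0, 0],
  [1, 0, 0, -0.09, 0, 0, 0],
  [0.5, -0.03, 0.04, -0.14, 0, 0, 0],
  [0.2, -0.05, 0.06, -0.16, 0, 0, 0],
])

```text
t: 23.18
tool_pos: [0.5512, -0.3011, 0.1986]
orientation: [2.292, 2.142, 0.0]
force: [0.3, -0.4, 1.5]
opening: 0.0159
```

Emit:
jog_arm([
  [0.2, 0, 0, 0, 0, 0, 0],
  [0.2, 0, 0, 0, 0, 0, 0],
])

```text
t: 23.42
tool_pos: [0.5506, -0.3006, 0.1976]
orientation: [2.293, 2.143, -0.0]
force: [0.2, 0.5, 0.2]
opening: 0.0358
```

```bash
python3 - <<'E'
from plant import robot
from h import *
c,s=grab(robot,"wrist");v=np.load("tray.npy");print(s["t"],s["tool_pos"])
m=w2pix(c,tw(v,[[-95,71,21],[-95,49,21],[20,71,21],[20,49,21],[-91,60,23.6],[31,-35,22]]))
cv2.imwrite("pics/w22.png",c["img"][:,:,::-1]);print(m.round(0).tolist())
x=int(m[:4,0].mean());y=int(m[:4,1].mean());crop(c,x-60,max(0,y-90),x+60,min(420,y+80),3.5,"w22c",m[[0,1,2,3]])
c=robot.read_camera("scene");cv2.imwrite("pics/s22.png",cv2.resize(c["image"][200:300,130:270,::-1],None,fx=5.5,fy=5.5,interpolation=cv2.INTER_CUBIC))
E
```

```text
23.425 [ 0.55063272 -0.30064153  0.19762478]
[[213.0, 182.0], [233.0, 182.0], [206.0, 66.0], [228.0, 66.0], [223.0, 179.0], [315.0, 53.0]]
```

View pics/w22.png

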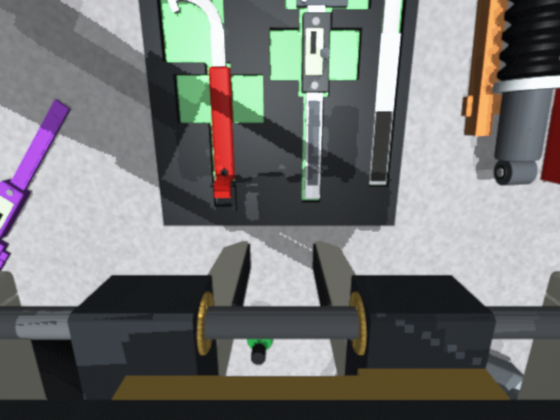

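View pics/w22c.png

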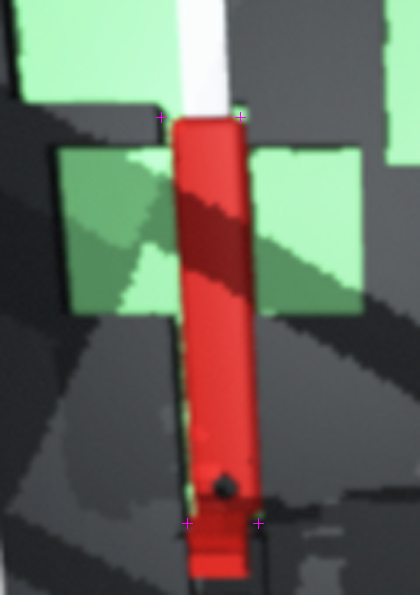

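View pics/s22.png

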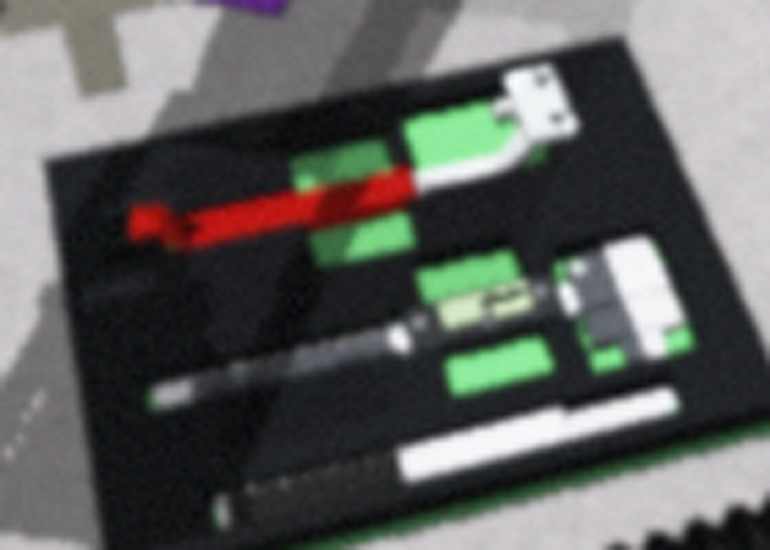

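```bash
python3 - <<'E'
from plant import robot
from h import *
s=robot.read_state();v=np.load("tray.npy")
print(delta(s,tw(v,[-160,45,110])[0],v[2]))
E
```

```text
(array([-0.0551, -0.046 ,  0.0868]), array([0.0008, 0.0016, 0.0003]))
```

Emit:
jog_arm([
  [0.2, -0.05, -0.02, 0.0, 0, 0, 0],
  [0.2, -0.055, -0.046, 0.04, 0, 0, 0],
  [0.2, -0.055, -0.046, 0.086, 0, 0, 0],
  [0.2, -0.055, -0.046, 0.086, 0, 0, 0],
  [0.2, -0.055, -0.046, 0.086, 0, 0, 0],
])

```text
t: 24.15
tool_pos: [0.5008, -0.3516, 0.1118]
orientation: [2.293, 2.145, -0.001]
force: [0.4, 0.6, 1.4]
opening: 0.0744
```

```bash
python3 - <<'E'
from plant import robot
from h import *
c,s=grab(robot,"wrist");v=np.load("tray.npy");print(s["t"],s["tool_pos"])
pts=[[-91,60,23.6],[-91,60,21.6],[-96,60,33],[-95,71,21],[-95,49,21],[20,71,21],[20,49,21]]
m=w2pix(c,tw(v,pts));print(m.round(1).tolist())
crop(c,180,0,380,240,3,"w23",m)
crop(c,200,140,320,260,5,"w23b",m[:3])
E
```

```text
24.15 [ 0.50076399 -0.35161247  0.11184981]
[[260.2, 129.7], [260.4, 129.6], [259.5, 137.2], [246.2, 134.9], [274.9, 134.9], [240.8, -43.3], [274.0, -43.2]]
```

View pics/w23.png

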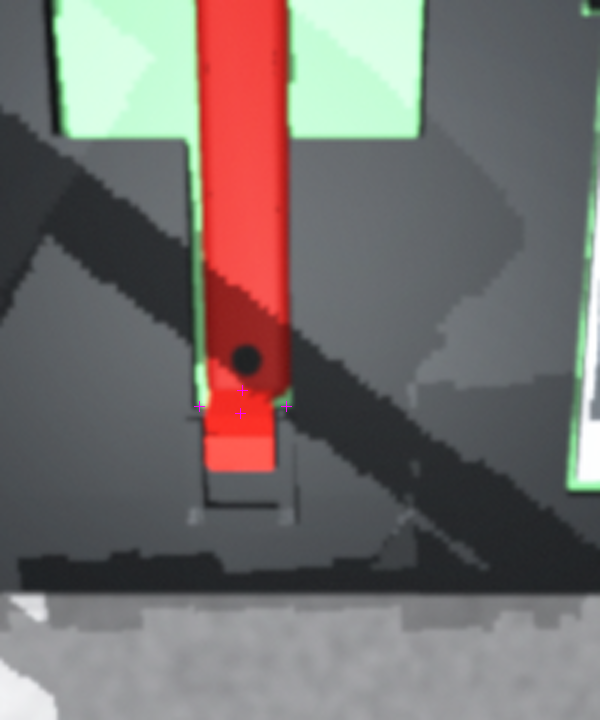

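View pics/w23b.png

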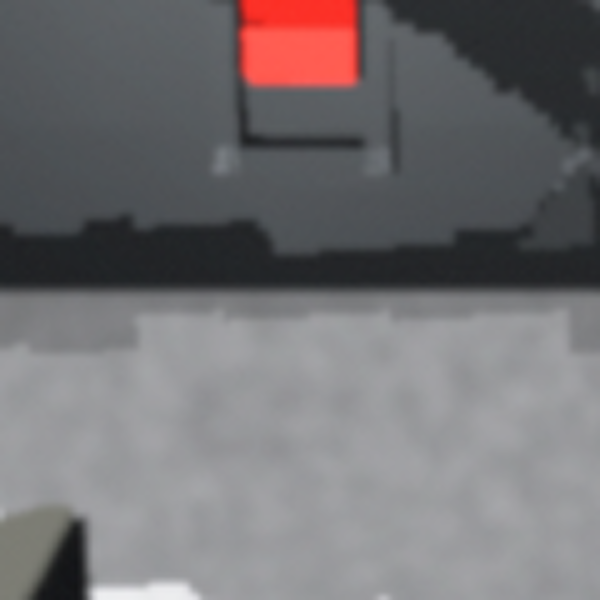

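Emit:
jog_arm([
  [0.2, 0.02, 0, -0.05, 0, 0, 0],
  [0.2, 0.06, 0.03, -0.1, 0, 0, 0],
  [0.2, 0.1, 0.04, -0.12, 0, 0, 0],
  [0.2, 0.1, 0.04, -0.12, 0, 0, 0],
  [0.2, 0.1, 0.04, -0.12, 0, 0, 0],
])

```text
t: 24.82
tool_pos: [0.5483, -0.2549, 0.2342]
orientation: [2.288, 2.143, 0.0]
force: [0.7, 0.1, -0.1]
opening: 0.0743
```

```bash
python3 - <<'E'
from plant import robot
from h import *
c,s=grab(robot,"wrist");v=np.load("tray.npy");print(s["t"],s["tool_pos"],s["force"])
m=w2pix(c,tw(v,[[20,71,21],[20,49,21],[66.5,-21.5,22],[66.5,-48.5,22],[-4.5,-21.5,22],[-4.5,-48.5,22],[-96,71,21]]))
crop(c,120,0,420,260,2.6,"w24",m)
E
```

```text
24.825 [ 0.54833951 -0.25486014  0.23424401] [ 0.68691067  0.07309544 -0.11553334]
```

View pics/w24.png

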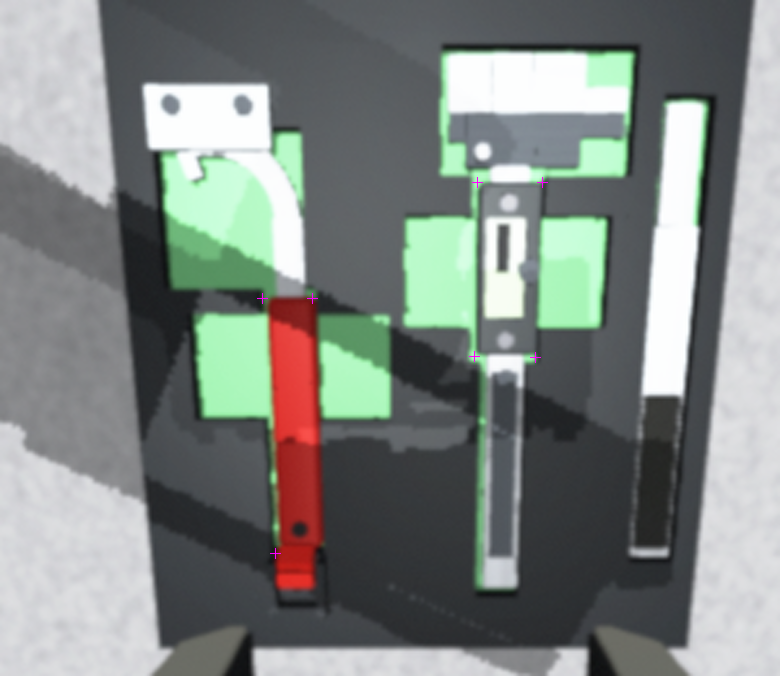

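```bash
python3 - <<'E'
from plant import robot
print(robot.close_job())
E
```

```text
the job is handed in; nothing more can be done
None
```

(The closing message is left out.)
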